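Load the static-sensitive cards into the transit bay

ROBOT

A 6-joint arm with a two-finger parallel gripper is mounted at the origin on the work surface. World frame = base frame: x ahead of the robot, y to its left, z up, the work surface at z = 0. Lengths are in mm, angles in rad, forces in N, time in s.
With the tool pointing down it reaches from about 275 to 875 mm from the base axis. Payload 12.5 kg.
Tool frame: the origin (TCP) lies at the very end of the fingers, on their centre line; the grasp point (between the pads) lies 19 mm behind it; z points along the fingers, y is the direction in which the jaws open and shut (so a half turn about z gives the same grasp; the last joint's range is limited). The gripper opens to 85 mm and grips with 20 to 120 N. Pads are 22 mm wide; open, the fingers measure 114 mm over their backs; the gripper's body (76 mm by 85 mm) begins 54 mm behind the grasp point. The pads swing forward as they close: fully open they stand 13 mm farther back than shut.
Start: joints at [-0.085, 0.351, 1.652, -0, 1.139, -0.085], TCP at [549.986, 0.027, 200.69] pointing down, gripper open.
Joint ranges: [-2.75, 2.75], [-0.79, 2.1], [0.01, 2.65], [-1.57, 4.71], [0.07, 3.14], [-2.87, 2.87]. Speed limits (rad/s): [2.22, 2.22, 2.79, 3.14, 3.14, 3.14].

INTERFACE

Orientations are given as a rotation vector (axis times angle).
In Python, from workcell import env gives the robot as it stands.
- The arm moves only by the shell command python3 -m inch 'ROWS' [FORCE]. ROWS is JSON, a list of rows, each a list of 7 numbers: the finger opening in mm, from 0 to 85.4, then the shift along the tool's x, y, z in mm, then the turn, a rotation vector about the tool's x, y, z in degrees. In form: [[jaw, x, y, z, ax, ay, az], ...]. A call has 1 to 8 rows; each row shifts and turns the commanded pose from where the row before left it, along the tool's axes as they then stand; what a row does not reach is not made up. A row lasts 1/12 s, in which the tool goes at most 41.7 mm and 7.16 degrees, less where a joint would pass 70% of its speed; a pose out of reach is approached as far as the arm can. A call with a gripper value outside its range is refused whole. The fingers move at their own pace and stop on an object; FORCE is the grip in N (left out, the last holds). Time passes only in rows, so rows that do not move let the fingers close. It gives the time, the measured TCP pose, the force and the opening at its end, in the units of the state.
- env.get_state(): the state, without advancing time (a new reading comes with each control period).
- env.capture(name): name is "scene" or "side" or "wrist"; returns (picture, depth): 480x640x3 uint8, blue, green, red; 480x640 float32, mm along the optical axis (not along the pixel's ray), 0 where there is no reading.
- env.get_calibration(name): a dict with "K" (3x3 intrinsics, pixels), "origin" and "rotation" of the camera in the world. Camera axes: x right, y up, looking along -z (the intrinsics and any distortion apply to the point x, -y, -z); pixel columns grow to the right and rows downward; lengths in mm; the calibration is good to about 2 mm. The wrist camera is an equidistant fisheye: a pixel r from the principal point sees the ray r / f radians off the axis. A picture is of the moment at which its call begins: read the wrist's pose just before it. get_calibration takes no time and is no camera call; for the wrist camera it gives the pose at the moment of the call.
- env.sign_off(): hands the job in, once; it reports no verdict.
The state is a dict: "time": time; "qpos": joint angles; "qvel": joint speeds; "tau": joint torques, N m; "tcp_pos": TCP position; "orientation": TCP orientation; "contact_force": force on the tool from outside, world axes, zero at the start; "wrist_torque": the same for the moment, N m; "finger_gap": opening from 0.0 (shut) to 1.0 (fully open).
Only numpy, scipy, OpenCV 4.12 (cv2) and the standard library are available. Lean on these libraries where they do the work, as an engineer would, in place of code of your own. Each camera call takes 0.05 s, during which the arm holds its last target.

TASK

Slide the clear guard door of the transit bay fully open, then carry every circuit card lying on the steel tray into the bay with the flat lifter (blade slid under the card, between its runners) and stack them one on another, square and centred on the bay's raised bars. The cards are static-sensitive, so the gripper itself must never touch one. When all are in, lay the lifter back flat on its rubber mat as you found it and slide the guard door fully shut, without shifting the other things on the shelf.

Things in the scene. Friction and masses are not known exactly. Their poses are not given: they have to be found in the camera images.
- card1: brown circuit card with flat copper pads, 80 x 80 x 4 mm, on two black fibre runners 12 mm wide, 12 mm high along x under its edges (y = +-34 mm); 16 mm high in all, 120 g. Under it a tunnel 56 mm wide, 12 mm high, open at both x ends. Origin: centre of its underside (foot of the runners). Its -x end faces the robot. May be absent. The gripper must not touch it.
- card2: brown circuit card with flat copper pads, 80 x 80 x 4 mm, on two black fibre runners 12 mm wide, 12 mm high along x under its edges (y = +-34 mm); 16 mm high in all, 120 g. Under it a tunnel 56 mm wide, 12 mm high, open at both x ends. Origin: centre of its underside (foot of the runners). Its -x end faces the robot. May be absent. The gripper must not touch it.
- card3: brown circuit card with flat copper pads, 80 x 80 x 4 mm, on two black fibre runners 12 mm wide, 12 mm high along x under its edges (y = +-34 mm); 16 mm high in all, 120 g. Under it a tunnel 56 mm wide, 12 mm high, open at both x ends. Origin: centre of its underside (foot of the runners). Its -x end faces the robot. May be absent. The gripper must not touch it.
- tray: steel shelf tray, fixed, 190 x 440 mm, 4 mm thick, no lip; origin at the centre of the underside, so its top is at z = 4 mm; the cards lie side by side along its y
- lifter: cranked steel lifter, 160 g: blade 3 mm thick, 38 mm wide, x = -45 to +50 mm; behind it a riser plate 30 mm wide, z = 0 to 64, x = -51 to -45; wooden handle block x = -111 to -51, 22 mm wide (y), z = 38 to 64 mm. Origin: under the middle of the blade, at its underside; x points to the blade's tip. Lies on the mat, blade down.
- lifter_grip (a point): middle of the lifter's wooden handle, at (-82, 0, 52) mm in the lifter's frame: grip across y from above
- mat_park (a point): fixed point on top of the black rubber mat (190 x 76 mm, 3 mm thick) where the origin of the lifter belongs, 30 mm beyond the mat's centre; x along the mat, the way that the blade points
- bay: transit bay, fixed open-topped box: clear side walls 100 mm high, inner faces at y = +-50 mm; open at the back but for two posts 100 mm high in the corners, front faces at x = 46 mm; front (-x, towards the robot) closed by the door in the plane x = -71.5 mm, whose track, 8 mm high, runs on to the +y side. Origin: on the shelf, below bay_seat.
- bay_seat (a point): centre of the seat on the four narrow raised bars inside the bay, 40 mm above the shelf; axes as the bay. The bars run along y, 100 mm long, 8 mm wide, at x = -46, -16, 14 and 40 mm. A card's origin belongs here or straight above, 16 mm higher for each card below it.
- door (a joint): travel of the guard door along +y of the bay, m: 0 = fully shut, 0.150 = fully open
- door_grip (a point): grip point of the door's dark square knob, 22 x 22 mm, standing on the middle of the door's top edge from z = 100 to 145 mm; this point is at z = 128 mm
- earcup: bystander: bakelite headset earcup, 76 mm across, 34 mm high (53 mm with its wire); origin under its centre
- valve_shield: bystander: brass valve shield, a cylinder 32 mm across, 56 mm high; origin under its centre
- meter: bystander: grey enamel meter case 70 x 90 x 80 mm; origin under its centre
- spacer1: bystander: black fibre spacer ring, 32 mm across, 8 mm high; origin under its centre
- spacer2: bystander: second black fibre spacer ring, same size
- driver: bystander: screwdriver lying on the shelf
Not all that is in view belongs to the job. What is meant by the lifter is not red or yellow, and is the larger of those in its own colour.

How it is judged:
By the outcome, as a careful person would: the job done as asked, in the order asked, and still so for the second after the job is handed in, with the robot touching nothing.
Of card1, card2, card3 only 2 to 3 are there at a start; the rules pass over those that are not, and their reading is None.
At some moment in a run one of card1, card2, card3 may be knocked a few centimetres aside while the robot is not near it.
It also fails if it takes over 210 s, if anything falls off the work surface, if the arm or the gripper's body presses on something with over 40 N, if the wrist force passes 120 N, or if a joint passes its speed limit or range.

## Working session

There is one attempt and no reset: what is moved stays moved. The work goes in short steps, Python scripts to look and compute and a shell command to move; the robot and the scene stay as the last step left them, time stands still between calls to the robot, and variables do not carry over. Pictures are saved under pics/ and viewed, and the job is handed in when it is done.

```bash
ls -la; mkdir -p pics; cat > h.py <<'E'
import numpy as np, cv2
from scipy.spatial.transform import Rotation as R
from workcell import env
def snap(n,f):
    im,d=env.capture(n); cv2.imwrite(f'pics/{f}.png',im); np.save(f'pics/{f}.npy',d); 
    c=env.get_calibration(n); np.savez(f'pics/{f}_cal.npz',**{k:np.array(v) for k,v in c.items() if k in('K','origin','rotation')}); return im,d
E
python3 - <<'E'
from h import *
s=env.get_state(); print(s)
for n in('scene','side','wrist'):
    snap(n,n+'0'); print(env.get_calibration(n))
E
```

```text
total 12
drwxr-xr-x  3 agent agent 4096 Dec  7 01:25 .
drwxr-xr-x 23 root  root  4096 Dec  7 01:25 ..
drwxr-xr-x  2 agent agent 4096 Dec  7 01:25 pics
{'time': 0.0, 'qpos': array([-8.45624661e-02,  3.51285383e-01,  1.65242703e+00,  2.26866645e-05,
        1.13909224e+00, -8.46104594e-02]), 'qvel': array([-6.05551210e-04, -1.48161038e-03,  8.57879721e-04, -2.27912257e-05,
        2.14448238e-03,  1.05135530e-03]), 'tau': array([ 1.33101348e-03, -5.06107914e+01, -2.91406649e+01,  6.01447425e-06,
        4.57781483e-03,  4.96419239e-05]), 'tcp_pos': array([5.49632110e+02, 8.35136478e-02, 2.00130407e+02]), 'orientation': array([-2.22073414e+00, -2.22081962e+00,  1.20255847e-03]), 'contact_force': array([-0.47515975, -0.22903164,  0.07559237]), 'wrist_torque': array([-0.02467001,  0.03566694,  0.00173316]), 'finger_gap': 1.0010382629937038}
{'K': array([[545.84092367,   0.        , 317.84242548],
       [  0.        , 545.84092367, 247.83448442],
       [  0.        ,   0.        ,   1.        ]]), 'origin': array([1706.87069245,  466.81764174,  974.57944227]), 'rotation': array([0.63289606, 0.9644044 , 1.84783419])}
{'K': array([[622.8605834 ,   0.        , 308.10515045],
       [  0.        , 622.8605834 , 241.55028448],
       [  0.        ,   0.        ,   1.        ]]), 'origin': array([-627.87176008, -244.82945518, 1157.39684123]), 'rotation': array([ 0.69045413, -0.60265555, -1.29826093])}
{'K': array([[371.64829954,   0.        , 318.08829982],
       [  0.        , 371.64829954, 241.78634492],
       [  0.        ,   0.        ,   1.        ]]), 'origin': array([549.92269047,  83.38639442, 373.46149713]), 'rotation': array([-0.32802   ,  0.0009739 ,  0.00049055])}
```

View pics/scene0.png

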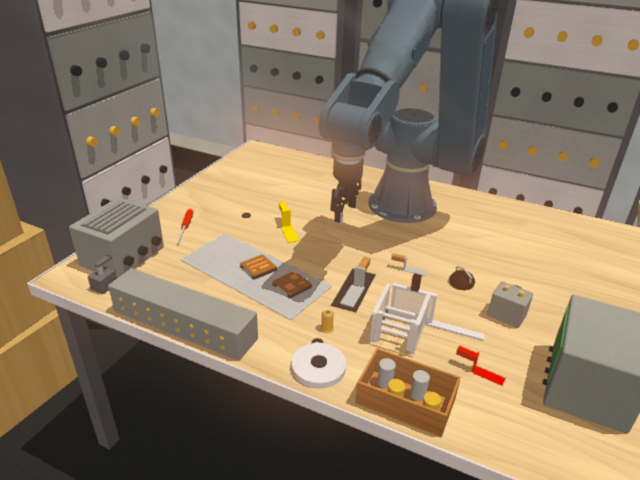

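View pics/side0.png

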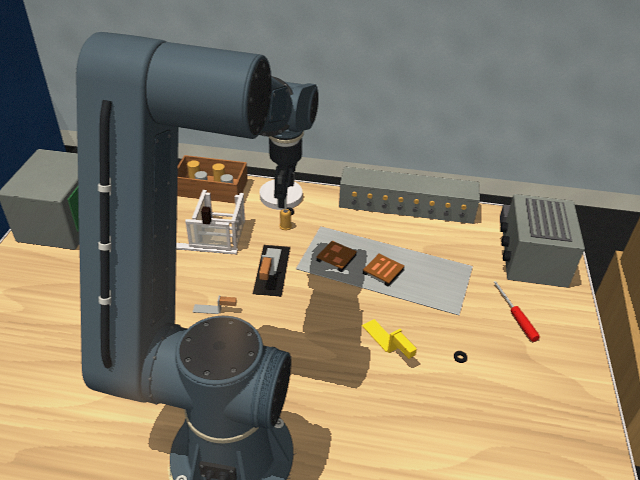

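View pics/wrist0.png

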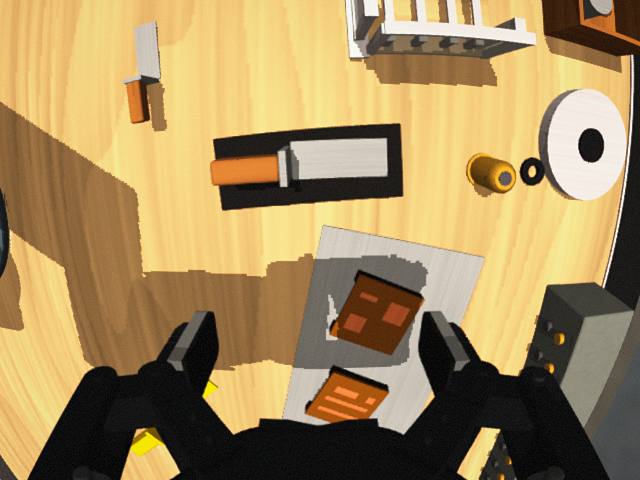

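```bash
cat >> h.py <<'E'
def cal(f):
    c=np.load(f'pics/{f}_cal.npz'); return c['K'],c['origin'],R.from_rotvec(c['rotation']).as_matrix()
def proj(f,P,fish):
    K,o,Rm=cal(f); p=(np.asarray(P,float)-o)@Rm; x,y,z=p[...,0],-p[...,1],-p[...,2]
    if fish:
        r=np.hypot(x,y)+1e-9; th=np.arctan2(r,z); a,b=th*x/r,th*y/r
    else: a,b=x/z,y/z
    return np.stack([K[0,0]*a+K[0,2],K[1,1]*b+K[1,2]],-1)
def ray(f,uv,fish):
    K,o,Rm=cal(f); a=(np.asarray(uv,float)-K[:2,2])/K[0,0]
    if fish:
        th=np.linalg.norm(a,axis=-1,keepdims=True)+1e-9; d=np.concatenate([np.sin(th)*a/th,np.cos(th)],-1)
    else: d=np.concatenate([a,np.ones(a.shape[:-1]+(1,))],-1)
    d=d*[1,-1,-1]; return o,d@Rm.T
def onz(f,uv,z,fish=None):
    fish=f.startswith('wrist') if fish is None else fish
    o,d=ray(f,uv,fish); return o+d*((z-o[2])/d[...,2])[...,None]
def cloud(f):
    fish=f.startswith('wrist'); D=np.load(f'pics/{f}.npy'); v,u=np.mgrid[:480,:640]
    K,o,Rm=cal(f); _,d=ray(f,np.stack([u,v],-1),fish)
    fz=-(d@Rm)[...,2]; P=o+d*(D/fz)[...,None]; P[D<=0]=np.nan; return P
def ortho(f,x0,x1,y0,y1,z,s,out):
    # image right = -y, up = +x ; s px/mm
    fish=f.startswith('wrist'); H,W=int((x1-x0)*s),int((y1-y0)*s)
    X=x1-np.arange(H)/s; Y=y1-np.arange(W)/s
    P=np.stack([np.repeat(X[:,None],W,1),np.repeat(Y[None],H,0),np.full((H,W),z)],-1)
    m=proj(f,P,fish).astype(np.float32); im=cv2.remap(cv2.imread(f'pics/{f}.png'),m[...,0],m[...,1],cv2.INTER_LINEAR)
    st=50
    for x in range(int(np.ceil(x0/st)*st),int(x1),st):
        cv2.putText(im,str(x),(0,int((x1-x)*s)),0,.4,(255,0,255),1); cv2.line(im,(0,int((x1-x)*s)),(W,int((x1-x)*s)),(255,0,255),1)
    for y in range(int(np.ceil(y0/st)*st),int(y1),st):
        cv2.putText(im,str(y),(int((y1-y)*s),10),0,.4,(0,120,0),1); cv2.line(im,(int((y1-y)*s),0),(int((y1-y)*s),H),(0,120,0),1)
    cv2.imwrite(f'pics/{out}.png',im)
E
python3 - <<'E'
from h import *
ortho('scene0',300,900,-450,350,0,1,'o_scene')
ortho('wrist0',350,850,-250,250,0,1.2,'o_wrist')
E
```

```text
(no output)
```

View pics/o_scene.png

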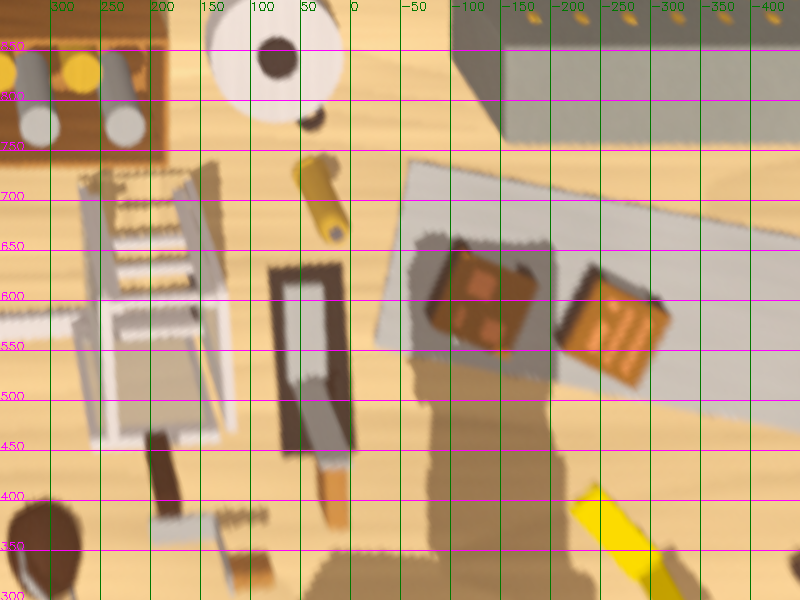

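View pics/o_wrist.png

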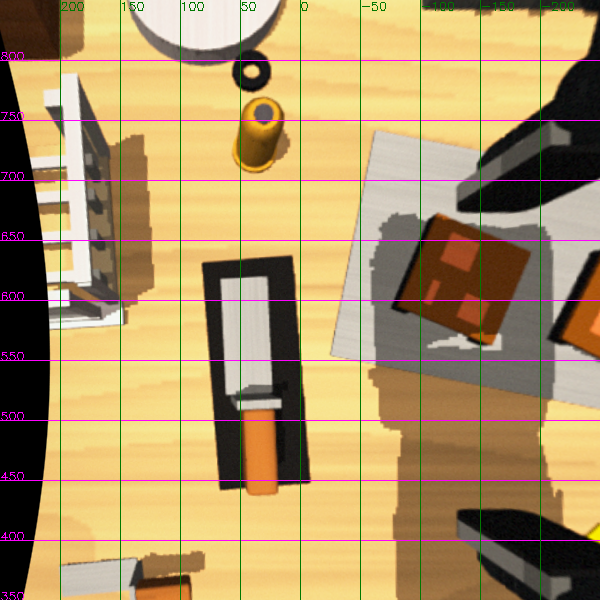

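```bash
python3 -m inch '[[85,30,0,-25,0,0,0],[85,30,0,-25,0,0,0],[85,30,0,-25,0,0,0],[85,30,0,-25,0,0,0],[85,0,0,0,0,0,0],[85,0,0,0,0,0,0]]'
python3 - <<'E'
from h import *
snap('wrist','wrist1')
ortho('wrist1',300,850,-150,350,0,1.2,'o_wrist1')
E
```

```text
time: 0.65
tcp_pos: [550.2, 121.2, 301.5]
orientation: [2.218, 2.223, 0.002]
contact_force: [-0.1, -0.7, -0.7]
finger_gap: 0.996
```

View pics/wrist1.png

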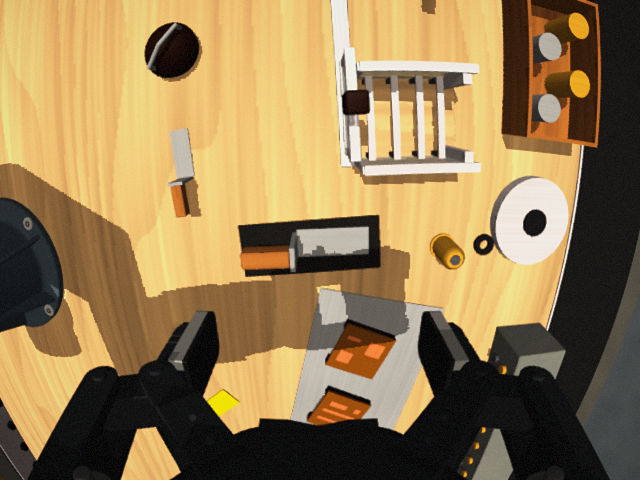

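View pics/o_wrist1.png

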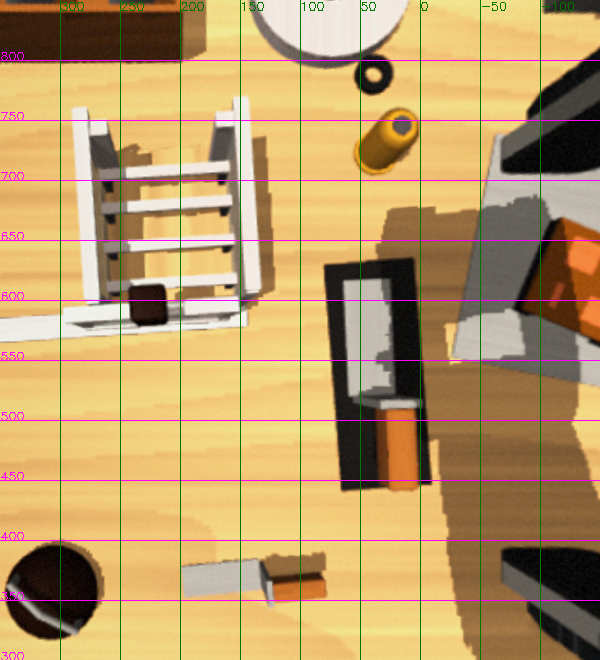

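```bash
python3 - <<'E'
from h import *
ortho('wrist1',560,760,110,310,40,3,'o40')
ortho('wrist1',560,760,110,310,100,3,'o100')
P=cloud('wrist1')
im=cv2.imread('pics/wrist1.png')
m=(P[...,2]>138)&(P[...,2]<152)&(P[...,1]>150)&(P[...,1]<300)&(P[...,0]>500)&(P[...,0]<700)
print(m.sum(),np.nanmean(P[m],0),np.nanmin(P[m],0),np.nanmax(P[m],0))
r=cv2.minAreaRect(P[m][:,:2].astype(np.float32));print(r)
E
```

```text
597 [583.31391484 219.98279033 143.07354158] [572.99342443 208.89154614 139.43787194] [594.60266226 231.80100102 145.67911347]
((583.5853271484375, 220.3366241455078), (21.387929916381836, 22.52043914794922), 1.9920856952667236)
```

View pics/o40.png

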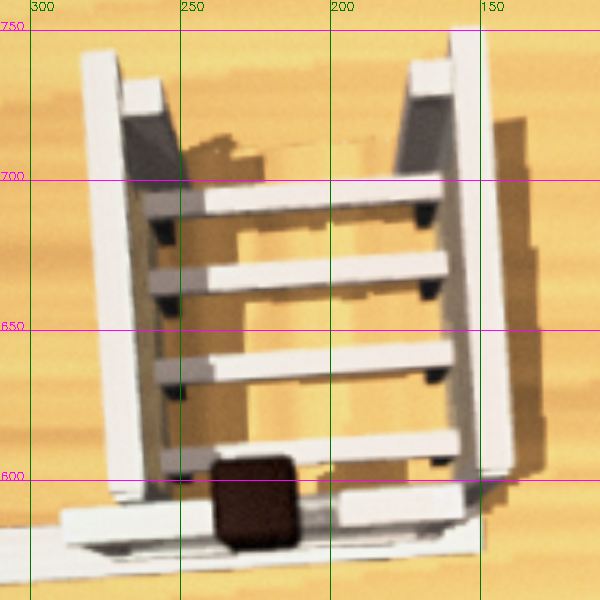

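View pics/o100.png

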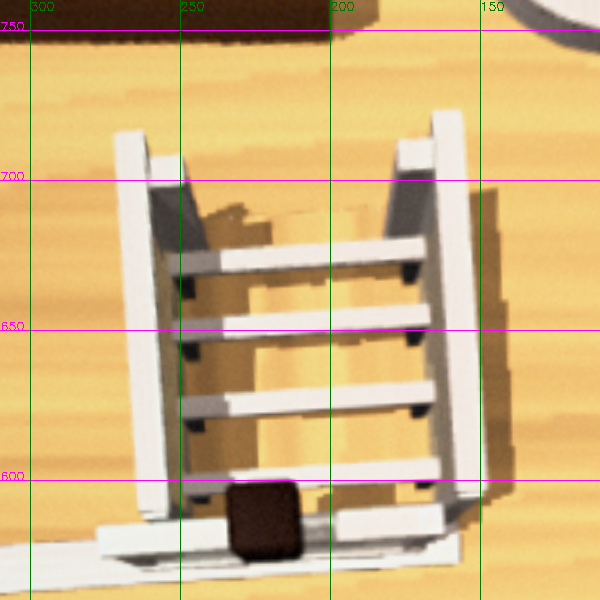

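```bash
python3 -m inch '[[85,0,0,0,0,0,-3.6],[85,32,13,20,0,0,0],[85,32,13,20,0,0,0],[85,32.7,13.7,20,0,0,0],[85,0,0,30,0,0,0],[85,0,0,30,0,0,0],[85,0,0,30,0,0,0],[85,0,0,0,0,0,0]]'
python3 - <<'E'
from h import *
snap('wrist','wrist2');snap('scene','scene2')
E
```

```text
time: 1.37
tcp_pos: [580.0, 216.8, 143.4]
orientation: [-2.148, -2.285, 0.016]
contact_force: [0.2, 0.3, -1.4]
finger_gap: 0.992
```

View pics/wrist2.png

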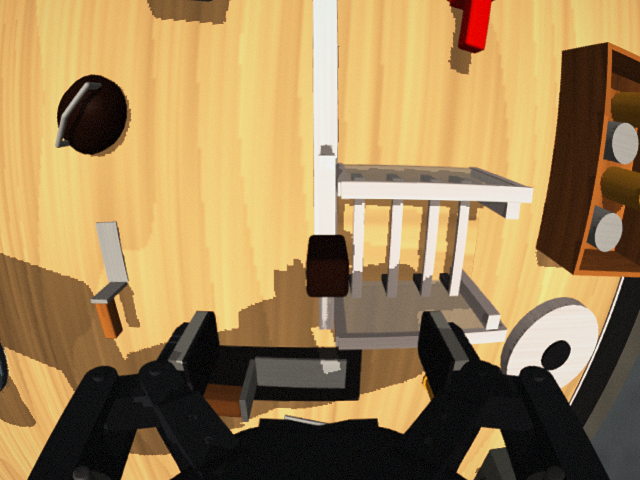

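View pics/scene2.png

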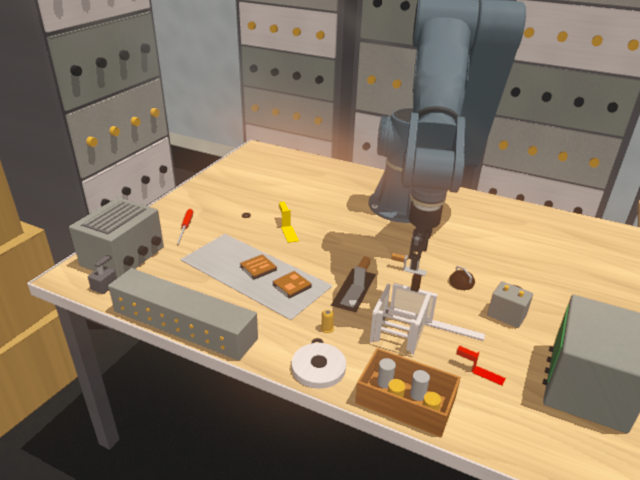

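```bash
python3 - <<'E'
from h import *
print(env.get_state()['tcp_pos'])
P=cloud('wrist2')
m=(P[...,2]>138)&(P[...,2]<152)&(P[...,1]>180)&(P[...,1]<260)&(P[...,0]>550)&(P[...,0]<620)
p=P[m];print(len(p),p.min(0),p.max(0),cv2.minAreaRect(p[:,:2].astype(np.float32)))
print(onz('wrist2',np.array([[309,237],[347,237],[307,295],[348,295]]),145))
E
```

```text
[583.14793852 217.84452801 149.95364679]
1830 [574.26318979 211.10393757 138.1520748 ] [597.09655781 234.06705299 150.80282365] ((585.9480590820312, 223.12916564941406), (22.011709213256836, 21.973581314086914), 6.380867004394531)
[[575.53335794 243.15166132 145.        ]
 [594.36265157 244.37164491 145.        ]
 [576.18575081 210.92394587 145.        ]
 [597.80346175 212.2908333  145.        ]]
```

```bash
python3 - <<'E'
from h import *
snap('wrist','wrist3')
print(env.get_state()['tcp_pos'])
P=cloud('wrist3')
m=(P[...,2]>138)&(P[...,2]<152)&(P[...,1]>180)&(P[...,1]<260)&(P[...,0]>550)&(P[...,0]<620)
p=P[m];print(len(p),cv2.minAreaRect(p[:,:2].astype(np.float32)))
E
```

```text
[584.06842657 218.32279277 151.63601232]
1710 ((585.3799438476562, 222.49838256835938), (22.103174209594727, 22.530261993408203), 3.6433005332946777)
```

```bash
python3 -m inch '[[85,3.5,1,20,0,0,0],[85,0,0,20,0,0,0],[85,0,0,0,0,0,0],[20,0,0,0,0,0,0],[10,0,0,0,0,0,0],[10,0,0,0,0,0,0],[10,0,0,0,0,0,0],[10,0,0,0,0,0,0]]' 60
python3 -m inch '[[10,0,0,0,0,0,0],[10,0,0,0,0,0,0]]'
python3 - <<'E'
from h import *
snap('wrist','wrist4')
E
```

```text
time: 2.18
tcp_pos: [584.7, 222.7, 111.7]
orientation: [2.15, 2.29, 0.002]
contact_force: [0.4, -0.4, 0.2]
finger_gap: 0.292
time: 2.35
tcp_pos: [584.4, 222.7, 111.8]
orientation: [2.15, 2.29, 0.001]
contact_force: [-3.3, -1.1, 7.6]
finger_gap: 0.221
```

View pics/wrist4.png

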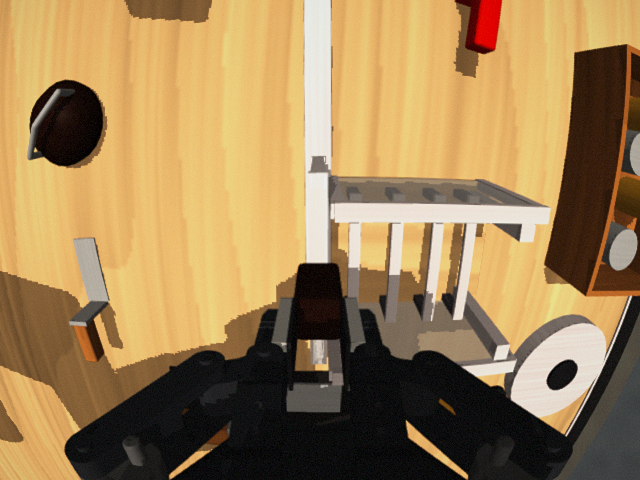

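```bash
python3 -m inch '[[10,5,0,0,0,0,0],[10,10,0,0,0,0,0],[10,10,0,0,0,0,0],[10,10,0,0,0,0,0],[10,10,0,0,0,0,0],[10,10,0,0,0,0,0],[10,10,0,0,0,0,0],[10,10,0,0,0,0,0]]'
python3 -m inch '[[10,10,0,0,0,0,0],[10,10,0,0,0,0,0],[10,10,0,0,0,0,0],[10,6,0,0,0,0,0],[10,4,0,0,0,0,0],[10,4,0,0,0,0,0],[10,0,0,0,0,0,0]]'
```

```text
time: 3.07
tcp_pos: [579.3, 297.9, 111.8]
orientation: [-2.15, -2.29, 0.0]
contact_force: [-4.8, -1.9, 8.0]
finger_gap: 0.221
time: 3.65
tcp_pos: [576.4, 342.3, 111.8]
orientation: [-2.149, -2.29, -0.0]
contact_force: [-5.1, 1.4, 8.0]
finger_gap: 0.22
```

```bash
python3 -m inch '[[10,4,0,0,0,0,0],[10,4,0,0,0,0,0],[10,2,0,0,0,0,0],[10,0,0,0,0,0,0]]'
python3 -m inch '[[10,3,0,0,0,0,0],[10,0,0,0,0,0,0],[10,0,0,0,0,0,0]]'
```

```text
time: 3.98
tcp_pos: [575.8, 352.0, 111.8]
orientation: [-2.15, -2.29, -0.0]
contact_force: [-5.9, 0.2, 7.2]
finger_gap: 0.22
time: 4.23
tcp_pos: [575.6, 354.9, 111.9]
orientation: [-2.15, -2.29, -0.0]
contact_force: [-5.1, 0.7, 7.6]
finger_gap: 0.217
```

```bash
python3 -m inch '[[10,3,0,0,0,0,0],[10,0,0,0,0,0,0],[10,0,0,0,0,0,0]]'
python3 -m inch '[[10,3,0,0,0,0,0],[10,0,0,0,0,0,0],[10,0,0,0,0,0,0]]'
```

```text
time: 4.48
tcp_pos: [575.4, 357.5, 111.9]
orientation: [-2.15, -2.29, 0.001]
contact_force: [-6.8, -2.2, 8.3]
finger_gap: 0.217
time: 4.73
tcp_pos: [575.3, 357.7, 111.8]
orientation: [2.149, 2.289, -0.007]
contact_force: [-6.6, -16.6, 12.8]
finger_gap: 0.22
```

```bash
python3 -m inch '[[10,3,0,0,0,0,0],[10,0,0,0,0,0,0],[10,0,0,0,0,0,0]]'
python3 - <<'E'
from h import *
snap('wrist','wrist5');snap('scene','scene5')
P=cloud('wrist5')
ortho('wrist5',480,780,150,450,100,2,'o5')
E
```

```text
time: 4.98
tcp_pos: [575.3, 357.8, 111.8]
orientation: [2.148, 2.286, -0.014]
contact_force: [-6.4, -31.4, 17.3]
finger_gap: 0.218
```

View pics/wrist5.png

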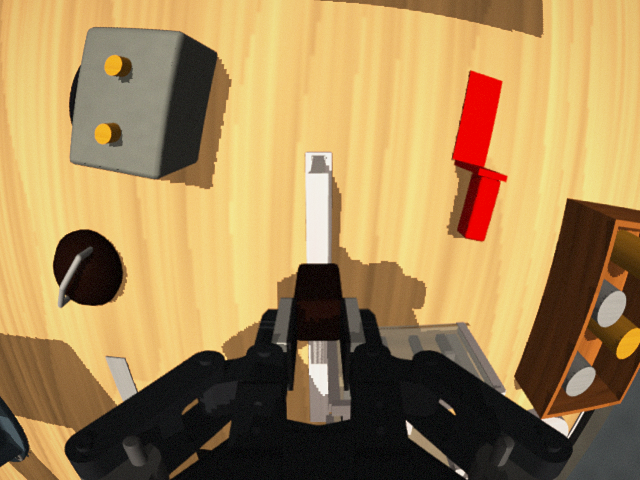

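```bash
python3 -m inch '[[10,-4.5,0,0,0,0,0],[10,0,0,0,0,0,0],[85,0,0,0,0,0,0],[85,0,0,0,0,0,0],[85,0,0,0,0,0,0],[85,0,0,0,0,0,0]]'
python3 -m inch '[[85,0,0,0,0,0,0],[85,0,0,-30,0,0,0],[85,0,0,-40,0,0,0],[85,0,0,-40,0,0,0],[85,-30,0,-40,0,0,0],[85,-40,-5,-40,0,0,0],[85,0,0,0,0,0,0],[85,0,0,0,0,0,0]]'
python3 - <<'E'
from h import *
snap('wrist','wrist6');snap('scene','scene6')
E
```

```text
time: 5.58
tcp_pos: [575.8, 359.0, 110.7]
orientation: [-2.15, -2.29, -0.0]
contact_force: [-0.4, -0.0, 0.0]
finger_gap: 0.78
time: 6.25
tcp_pos: [576.2, 303.7, 285.4]
orientation: [2.151, 2.288, 0.005]
contact_force: [0.2, 1.2, -1.4]
finger_gap: 0.995
```

View pics/wrist6.png

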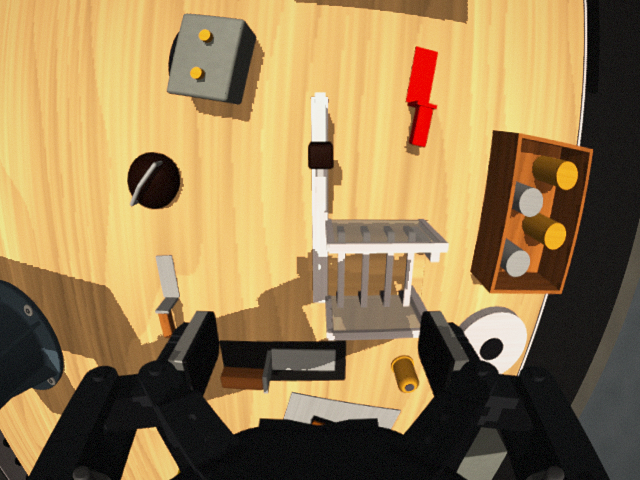

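```bash
python3 -m inch '[[85,-36,-7,11,0,0,0],[85,-36,-7,11,0,0,0],[85,-36,-7,11,0,0,0],[85,-36,-7,11,0,0,0],[85,-36,-7,11,0,0,0],[85,-35,-8,12,0,0,0],[85,0,0,0,0,0,0],[85,0,0,0,0,0,0]]'
python3 -m inch '[[85,0,0,0,0,0,0],[85,0,0,0,0,0,0]]'
python3 - <<'E'
from h import *
snap('wrist','wrist7');print(env.get_state()['tcp_pos'])
P=cloud('wrist7');im=cv2.imread('pics/wrist7.png')
m=(P[...,2]>55)&(P[...,2]<72)&(P[...,1]>-20)&(P[...,1]<80)&(P[...,0]>380)&(P[...,0]<530)
p=P[m];print(len(p),p.mean(0),cv2.minAreaRect(p[:,:2].astype(np.float32)))
ortho('wrist7',420,650,-40,110,6,4,'o7b');ortho('wrist7',420,650,-40,110,64,4,'o7h')
E
```

```text
time: 7.02
tcp_pos: [545.2, 86.4, 214.5]
orientation: [-2.151, -2.286, 0.004]
contact_force: [-0.2, 0.4, 0.8]
finger_gap: 0.995
time: 7.18
tcp_pos: [546.2, 88.3, 216.1]
orientation: [-2.149, -2.291, 0.0]
contact_force: [-0.3, 0.5, -0.9]
finger_gap: 0.993
[546.26215818  88.36805331 216.2035489 ]
1755 [491.89080635  44.48794512  65.89384389] ((490.5759582519531, 40.9724235534668), (66.01519012451172, 30.60280418395996), 5.24366569519043)
```

View pics/o7b.png

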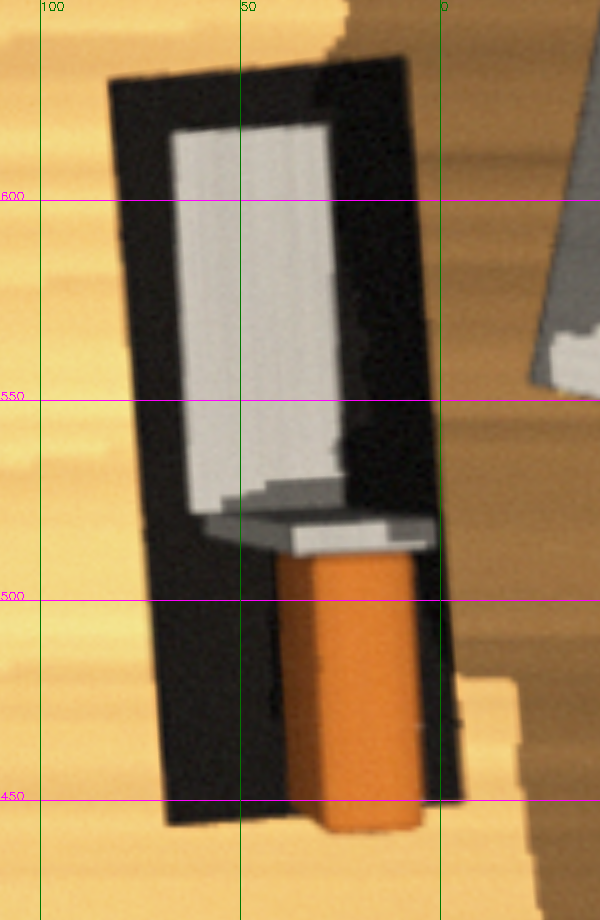

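View pics/o7h.png

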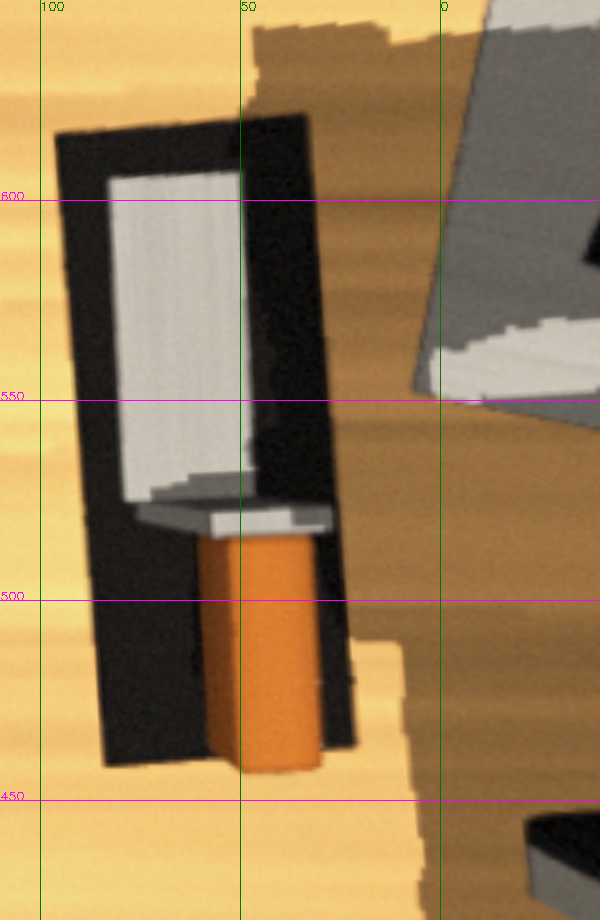

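```bash
python3 -m inch '[[85,0,0,0,0,0,7],[85,0,0,0,0,0,7],[85,0,0,0,0,0,7],[85,0,0,0,0,0,7],[85,0,0,0,0,0,7],[85,0,0,0,0,0,7],[85,0,0,0,0,0,7],[85,0,0,0,0,0,7]]'
python3 -m inch '[[85,0,0,0,0,0,7],[85,0,0,0,0,0,7],[85,0,0,0,0,0,7],[85,0,0,0,0,0,7],[85,0,0,0,0,0,7],[85,0,0,0,0,0,0],[85,0,0,0,0,0,0],[85,0,0,0,0,0,0]]'
python3 - <<'E'
from h import *
s=env.get_state();print(s['tcp_pos'],R.from_rotvec(s['orientation']).as_matrix()[:,0],s['qpos'])
E
```

```text
time: 7.9
tcp_pos: [546.2, 88.2, 216.4]
orientation: [-2.976, -1.006, -0.0]
contact_force: [0.1, 0.2, -0.2]
finger_gap: 0.993
time: 8.57
tcp_pos: [546.2, 87.6, 216.4]
orientation: [-3.141, -0.079, -0.0]
contact_force: [0.1, 0.3, -0.7]
finger_gap: 0.996
[546.1516921   87.61506696 216.38921206] [9.98738211e-01 5.02192195e-02 1.27517224e-04] [7.48771894e-02 3.40547462e-01 1.62548346e+00 4.93913866e-05
 1.17543305e+00 1.59541414e+00]
```

```bash
python3 -m inch '[[85,-20,14,25,0,0,0.2],[85,-22,15,25,0,0,0],[85,-20.2,14,25,0,0,0],[85,0,0,25,0,0,0],[85,0,0,25,0,0,0],[85,0,0,20,0,0,0],[85,0,0,0,0,0,0],[85,0,0,0,0,0,0]]'
python3 - <<'E'
from h import *
snap('wrist','wrist8');s=env.get_state();print(s['tcp_pos'])
ortho('wrist8',420,650,-60,140,64,3,'o8h')
E
```

```text
time: 9.23
tcp_pos: [485.6, 41.6, 71.2]
orientation: [-3.141, -0.069, 0.002]
contact_force: [0.1, 0.7, 0.0]
finger_gap: 0.992
[486.2861317   41.56736545  72.16700313]
```

View pics/wrist8.png

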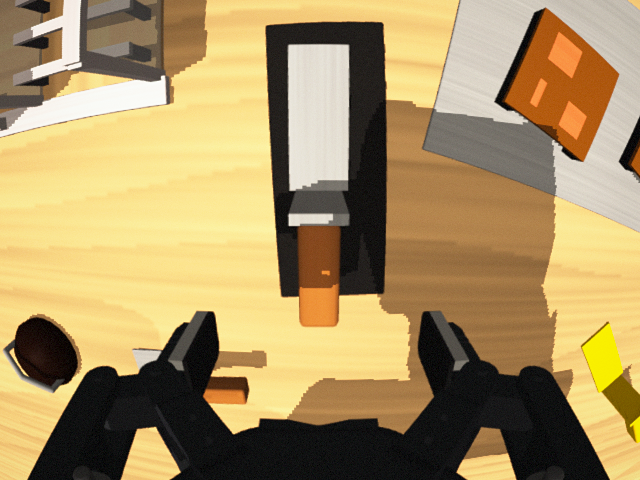

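```bash
python3 -m inch '[[85,0,0,18,0,0,0],[85,0,0,17.5,0,0,0],[85,0,0,0,0,0,0],[40,0,0,0,0,0,0],[25,0,0,0,0,0,0],[15,0,0,0,0,0,0],[15,0,0,0,0,0,0],[15,0,0,0,0,0,0]]' 100
python3 -m inch '[[15,0,0,0,0,0,0],[15,0,0,0,0,0,0],[15,0,0,0,0,0,0]]'
python3 - <<'E'
from h import *
snap('wrist','wrist9')
E
```

```text
time: 9.95
tcp_pos: [486.2, 41.4, 36.6]
orientation: [3.141, 0.066, 0.002]
contact_force: [0.4, -0.7, -0.2]
finger_gap: 0.292
time: 10.2
tcp_pos: [485.8, 41.5, 36.2]
orientation: [-3.141, -0.066, -0.0]
contact_force: [-2.0, 0.6, 6.2]
finger_gap: 0.174
```

View pics/wrist9.png

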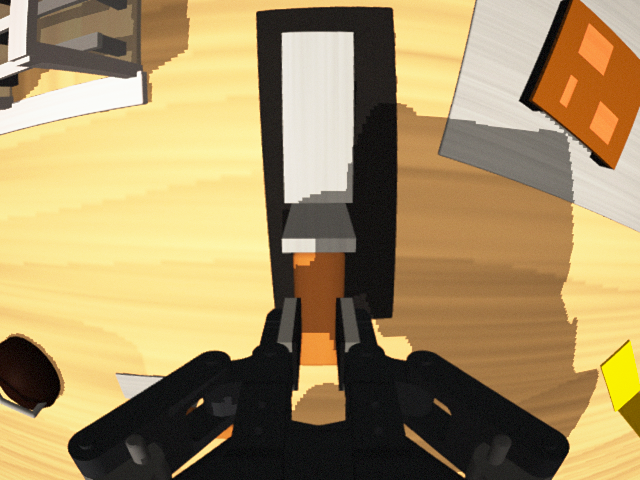

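```bash
python3 -m inch '[[15,0,0,-5,0,0,0],[15,0,0,-10,0,0,0],[15,0,0,-20,0,0,0],[15,0,0,-20,0,0,0],[15,0,0,-20,0,0,0],[15,0,0,-5,0,0,0],[15,0,0,0,0,0,0],[15,0,0,0,0,0,0]]'
python3 - <<'E'
from h import *
snap('wrist','wrist10');snap('scene','scene10')
s=env.get_state();print(s['tcp_pos'])
T=R.from_rotvec(s['orientation']).as_matrix();t=s['tcp_pos'].copy()
P=cloud('wrist10'); Q=(P-t)@T  # tool frame
im=cv2.imread('pics/wrist10.png')
for (u,v) in [(320,60),(320,100),(320,150),(320,190),(300,100),(340,100)]:
    print((u,v),Q[v,u])
E
```

```text
time: 10.92
tcp_pos: [485.6, 41.4, 115.8]
orientation: [3.141, 0.066, 0.0]
contact_force: [-0.1, 0.2, -0.7]
finger_gap: 0.177
[485.17554918  41.41817024 114.96761747]
(320, 60) [129.33827035   1.09936732 110.26185334]
(320, 100) [ 98.32141463   1.10617033 108.71873231]
(320, 150) [ 60.19809727   1.14921163 109.91881614]
(320, 190) [37.27189444  0.91578897 66.88128833]
(300, 100) [ 98.45138126 -13.79078252 109.69577976]
(340, 100) [ 98.46424456  15.98424438 109.00990465]
```

View pics/wrist10.png

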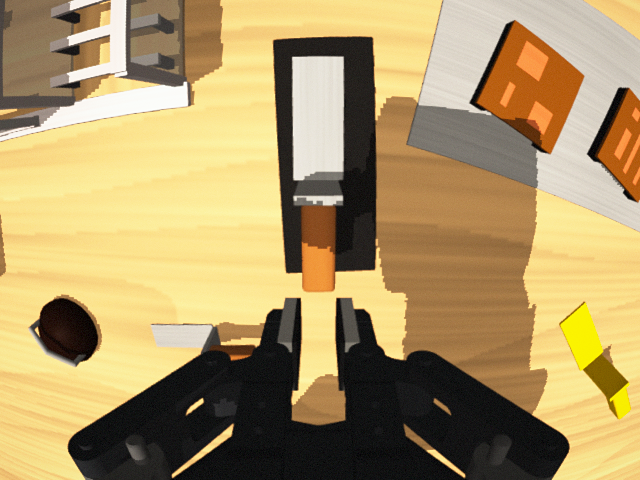

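View pics/scene10.png

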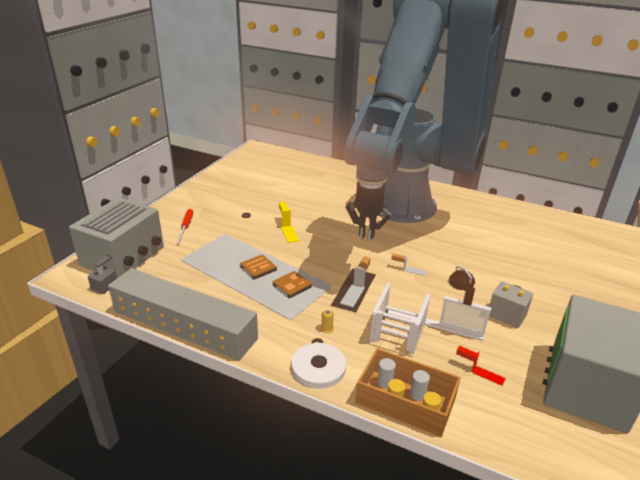

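```bash
python3 -m inch '[[85,0,0,0,0,0,0],[85,0,0,0,0,0,0],[85,0,0,0,0,0,0],[85,0,0,0,0,0,0],[85,0,0,0,0,0,0],[85,0,0,0,0,0,0]]'
python3 - <<'E'
from h import *
snap('wrist','wrist11')
s=env.get_state();print(s['tcp_pos'])
P=cloud('wrist11')
m=(P[...,2]>58)&(P[...,2]<75)&(P[...,1]>0)&(P[...,1]<80)&(P[...,0]>430)&(P[...,0]<530)
p=P[m];print(len(p),p.mean(0),cv2.minAreaRect(p[:,:2].astype(np.float32)))
ortho('wrist11',440,640,-40,110,64,4,'o11')
ortho('wrist11',440,640,-40,110,6,4,'o11b')
E
```

```text
time: 11.52
tcp_pos: [485.8, 41.4, 115.8]
orientation: [3.141, 0.066, -0.0]
contact_force: [-0.4, -0.1, -0.1]
finger_gap: 0.993
[485.76980811  41.44431193 115.84547698]
3560 [494.31832207  42.2423686   66.6142106 ] ((490.15655517578125, 42.05321502685547), (66.23985290527344, 30.43347930908203), 2.5094339847564697)
```

View pics/o11.png

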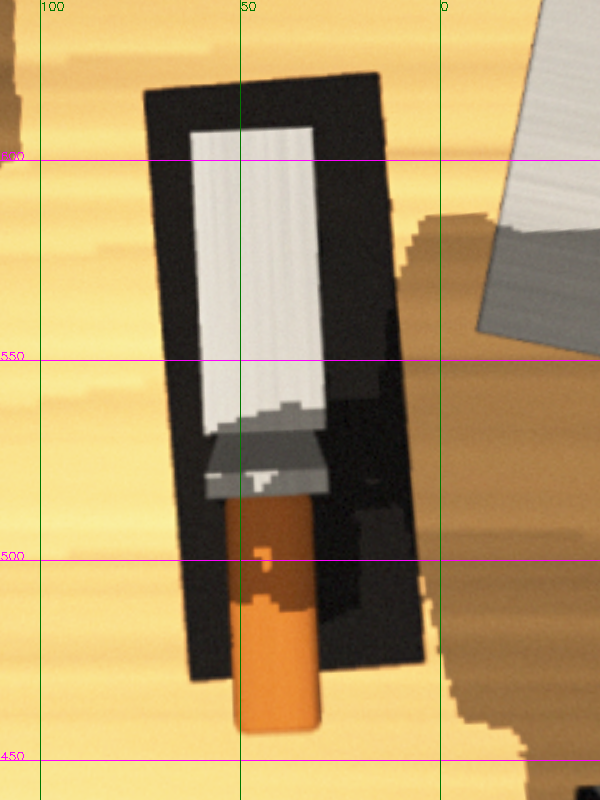

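View pics/o11b.png

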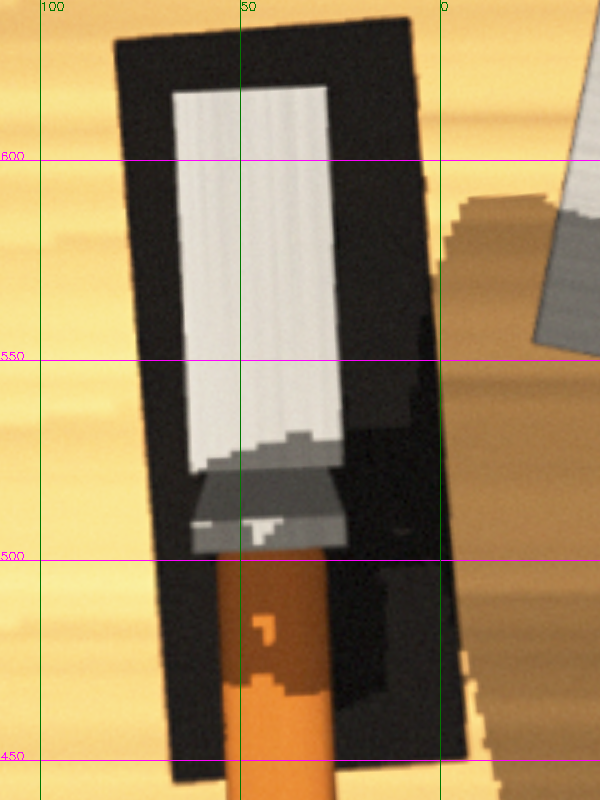

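```bash
python3 -m inch '[[85,0,0,30,0,0,0],[85,0,0,30,0,0,0],[85,0,0,20,0,0,0],[60,0,0,0,0,0,0],[0,0,0,0,0,0,0],[0,0,0,0,0,0,0],[0,0,0,0,0,0,0],[0,0,0,0,0,0,0]]' 100
python3 -m inch '[[0,0,0,0,0,0,0],[0,0,0,0,0,0,0],[0,0,0,0,0,0,0]]'
python3 -m inch '[[0,0,0,-5,0,0,0],[0,0,0,-10,0,0,0],[0,0,0,-5,0,0,0],[0,0,0,0,0,0,0],[0,0,0,0,0,0,0]]'
python3 - <<'E'
from h import *
snap('wrist','wrist12')
E
```

```text
time: 12.23
tcp_pos: [486.6, 41.5, 37.1]
orientation: [3.141, 0.066, 0.003]
contact_force: [-0.0, 0.3, 0.1]
finger_gap: 0.288
time: 12.48
tcp_pos: [484.9, 41.9, 36.7]
orientation: [-3.14, -0.065, 0.003]
contact_force: [-7.7, 4.5, 12.9]
finger_gap: 0.001
time: 12.9
tcp_pos: [486.2, 41.4, 56.4]
orientation: [3.141, 0.066, 0.002]
contact_force: [0.5, -0.6, -0.3]
finger_gap: -0.002
```

View pics/wrist12.png

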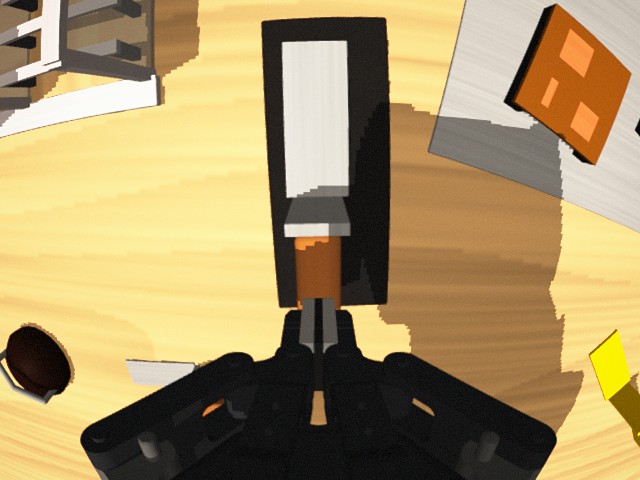

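```bash
python3 - <<'E'
from h import *
s=env.get_state();T=R.from_rotvec(s['orientation']).as_matrix();t=s['tcp_pos'].copy();print(t)
for q in ([0,0,0],[0,0,-19],[11,0,0],[-11,0,0],[0,11,0]): print(q,proj('wrist12',t+T@np.array(q),True))
# handle box corners
o=np.array([568,45.0,3]);a=np.radians(2.6);L=np.array([[np.cos(a),-np.sin(a),0],[np.sin(a),np.cos(a),0],[0,0,1]])
for q in ([-111,0,64],[-51,0,64],[-111,0,38],[-82,0,64],[50,0,3]): print(q,o+L@np.array(q),proj('wrist12',o+L@np.array(q),True))
P=cloud('wrist12')
for v in (235,245,260,280,295,305,310,320,340): print(v,P[v,318],P[v,305])
snap('side','side12');snap('scene','scene12')
im=cv2.imread('pics/side12.png');c=im[220:330,200:330];cv2.imwrite('pics/s12c.png',cv2.resize(c,None,fx=6,fy=6)[:600,:780])
im=cv2.imread('pics/scene12.png');c=im[200:320,300:440];cv2.imwrite('pics/sc12c.png',cv2.resize(c,None,fx=5,fy=5))
E
```

```text
[485.90344307  41.37469803  56.0248926 ]
[0, 0, 0] [318.89626927 285.92654414]
[0, 0, -19] [319.02009498 303.34094513]
[11, 0, 0] [318.92186956 266.24167181]
[-11, 0, 0] [318.87039396 304.66320505]
[0, 11, 0] [340.21882487 285.87141658]
[-111, 0, 64] [457.11426675  39.96470832  67.        ] [319.28137848 344.19508484]
[-51, 0, 64] [517.05250094  42.68648761  67.        ] [319.02850853 234.66248168]
[-111, 0, 38] [457.11426675  39.96470832  41.        ] [319.10642582 319.15412322]
[-82, 0, 64] [486.08441328  41.28023497  67.        ] [319.17532051 295.25883238]
[50, 0, 3] [617.94852849  47.26814941   6.        ] [318.15149651  39.29860947]
235 [516.71490701  43.14326869  66.51056884] [516.54707045  49.10784145  66.76224722]
245 [511.90859173  42.94104429  66.66828922] [511.75723531  48.95325701  66.95649456]
260 [504.54608388  42.63131228  66.9165816 ] [503.97284045  48.74481829  66.12071749]
280 [494.04506938  42.18893805  66.50715098] [493.9933819   48.42638074  66.97944962]
295 [485.73215383  41.83869779  66.07265162] [486.12642351  48.19181644  67.3919886 ]
305 [497.01258119  42.34141658  97.2257838 ] [496.33278276  47.57850516  96.39649833]
310 [497.95883208  42.38648583 103.05374143] [497.33814281  47.42385006 102.34191924]
320 [496.81784105  42.34361173 108.73830229] [496.58386165  47.21047959 108.70838534]
340 [496.79625304  42.35494256 122.24402181] [nan nan nan]
```

View pics/s12c.png

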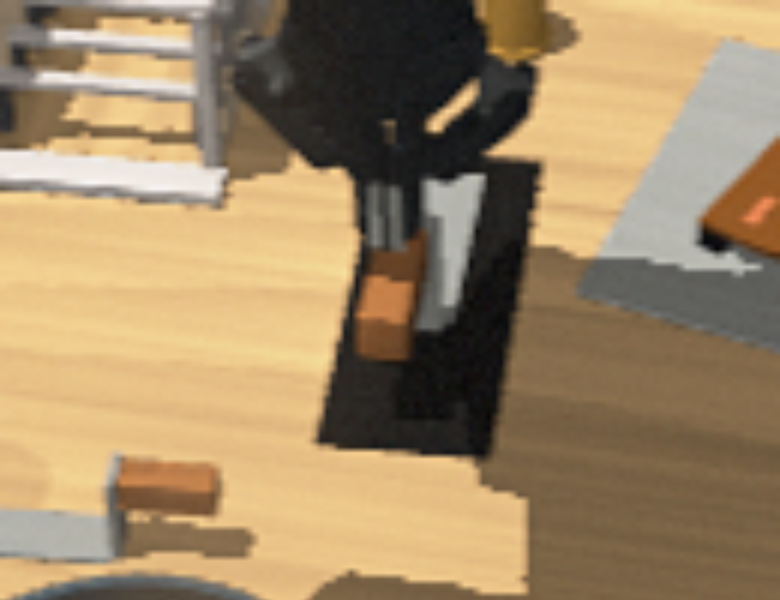

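View pics/sc12c.png

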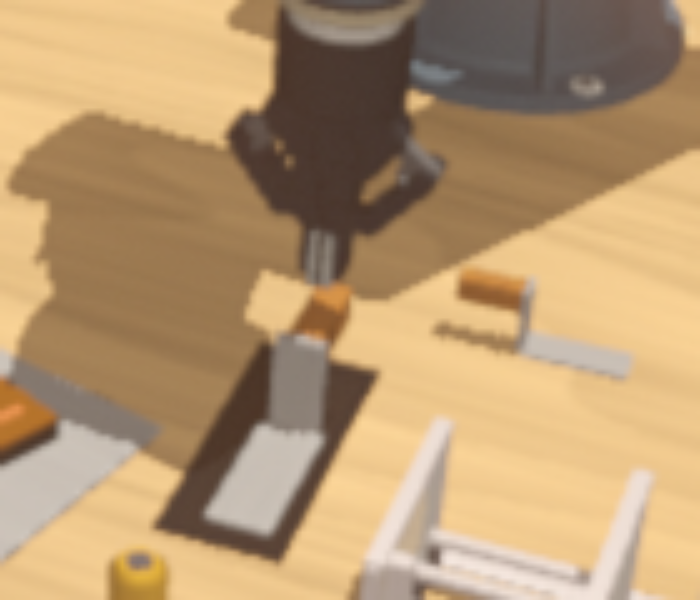

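```bash
python3 - <<'E'
from h import *
for f,us in (('wrist4',(284,345,360)),('wrist9',(288,348,355)),('wrist12',(310,330))):
    P=cloud(f)
    for u in us: print(f,u,[(v,P[v,u].round(0).tolist()) for v in (270,285,295,300,305,310,320,340,360)])
E
```

```text
wrist4 284 [(270, [558.0, 182.0, -1.0]), (285, [559.0, 169.0, 1.0]), (295, [559.0, 159.0, 0.0]), (300, [570.0, 232.0, 147.0]), (305, [570.0, 233.0, 153.0]), (310, [570.0, 233.0, 157.0]), (320, [571.0, 234.0, 166.0]), (340, [572.0, 233.0, 178.0]), (360, [573.0, 230.0, 185.0])]
wrist4 345 [(270, [609.0, 188.0, 6.0]), (285, [610.0, 174.0, 6.0]), (295, [611.0, 166.0, 7.0]), (300, [595.0, 235.0, 148.0]), (305, [594.0, 235.0, 153.0]), (310, [594.0, 234.0, 156.0]), (320, [594.0, 235.0, 165.0]), (340, [593.0, 235.0, 178.0]), (360, [594.0, 227.0, 180.0])]
wrist4 360 [(270, [621.0, 189.0, 7.0]), (285, [623.0, 175.0, 5.0]), (295, [623.0, 166.0, 6.0]), (300, [624.0, 161.0, 5.0]), (305, [624.0, 160.0, 12.0]), (310, [601.0, 231.0, 150.0]), (320, [599.0, 235.0, 165.0]), (340, [598.0, 235.0, 178.0]), (360, [597.0, 236.0, 192.0])]
wrist9 288 [(270, [479.0, 60.0, 2.0]), (285, [470.0, 60.0, 3.0]), (295, [463.0, 60.0, 4.0]), (300, [496.0, 55.0, 73.0]), (305, [497.0, 54.0, 78.0]), (310, [496.0, 54.0, 81.0]), (320, [497.0, 54.0, 91.0]), (340, [496.0, 53.0, 103.0]), (360, [497.0, 52.0, 115.0])]
wrist9 348 
[... 350 characters left out ...]
 [461.0, 18.0, 3.0]), (305, [457.0, 17.0, 2.0]), (310, [494.0, 27.0, 74.0]), (320, [497.0, 28.0, 88.0]), (340, [497.0, 30.0, 103.0]), (360, [498.0, 31.0, 116.0])]
wrist12 310 [(270, [499.0, 46.0, 66.0]), (285, [492.0, 46.0, 67.0]), (295, [486.0, 46.0, 67.0]), (300, [497.0, 46.0, 92.0]), (305, [496.0, 46.0, 96.0]), (310, [497.0, 45.0, 101.0]), (320, [497.0, 45.0, 109.0]), (340, [497.0, 45.0, 123.0]), (360, [498.0, 45.0, 136.0])]
wrist12 330 [(270, [499.0, 37.0, 66.0]), (285, [491.0, 36.0, 65.0]), (295, [486.0, 36.0, 67.0]), (300, [498.0, 37.0, 94.0]), (305, [497.0, 37.0, 96.0]), (310, [496.0, 38.0, 100.0]), (320, [497.0, 38.0, 109.0]), (340, [497.0, 38.0, 123.0]), (360, [498.0, 39.0, 135.0])]
```

```bash
python3 - <<'E'
from h import *
im=cv2.imread('pics/wrist9.png')[200:440,200:440];cv2.imwrite('pics/w9c.png',cv2.resize(im,(600,600)))
im=cv2.imread('pics/wrist12.png')[200:440,200:440];cv2.imwrite('pics/w12c.png',cv2.resize(im,(600,600)))
E
```

```text
(no output)
```

View pics/w12c.png

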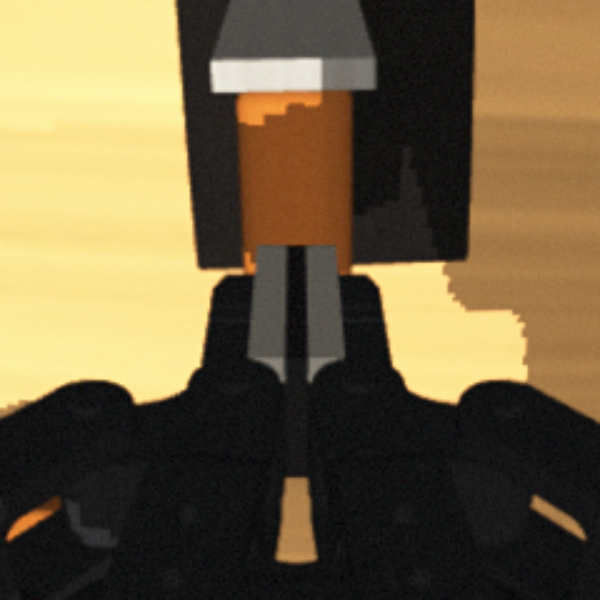

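View pics/w9c.png

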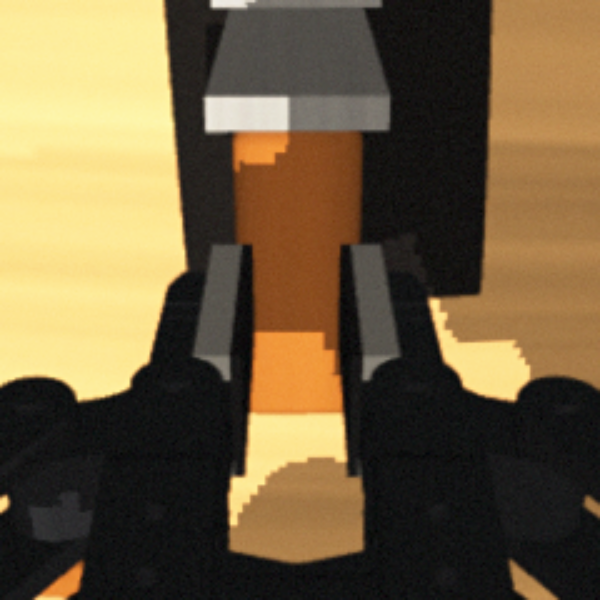

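```bash
python3 - <<'E'
from h import *
P=cloud('scene12')
for v in range(246,276,2): print(v,[P[v,u].round(0).tolist() for u in (361,364,367)])
P=cloud('scene2'); # open fingers over knob tcp z 151
m=(abs(P[...,0]-583)<80)&(abs(P[...,1]-219)<25)&(P[...,2]>120)
p=P[m]; print(len(p),np.percentile(p[:,2],[0,2,5,20,50]))
E
```

```text
246 [[492.0, 33.0, 118.0], [493.0, 42.0, 122.0], [495.0, 51.0, 126.0]]
248 [[497.0, 35.0, 115.0], [503.0, 46.0, 122.0], [493.0, 51.0, 118.0]]
250 [[500.0, 37.0, 110.0], [494.0, 43.0, 109.0], [491.0, 51.0, 109.0]]
252 [[497.0, 36.0, 102.0], [495.0, 44.0, 103.0], [497.0, 54.0, 107.0]]
254 [[497.0, 36.0, 94.0], [489.0, 43.0, 92.0], [497.0, 54.0, 101.0]]
256 [[499.0, 38.0, 90.0], [495.0, 45.0, 90.0], [366.0, 10.0, -2.0]]
258 [[383.0, -3.0, -3.0], [478.0, 40.0, 70.0], [471.0, 46.0, 68.0]]
260 [[484.0, 33.0, 65.0], [481.0, 41.0, 66.0], [480.0, 50.0, 68.0]]
262 [[496.0, 38.0, 67.0], [488.0, 44.0, 64.0], [487.0, 53.0, 66.0]]
264 [[499.0, 39.0, 62.0], [500.0, 49.0, 66.0], [480.0, 51.0, 54.0]]
266 [[515.0, 46.0, 67.0], [504.0, 51.0, 62.0], [478.0, 51.0, 46.0]]
268 [[523.0, 49.0, 67.0], [516.0, 56.0, 65.0], [424.0, 34.0, -2.0]]
270 [[524.0, 50.0, 61.0], [521.0, 58.0, 61.0], [nan, nan, nan]]
272 [[524.0, 50.0, 54.0], [521.0, 58.0, 54.0], [446.0, 42.0, -0.0]]
274 [[522.0, 50.0, 46.0], [525.0, 60.0, 51.0], [460.0, 47.0, 4.0]]
2771 [120.1609704  138.48076049 200.2398844  282.69607158 386.78362472]
```

```bash
python3 -m inch '[[85,0,0,0,0,0,0],[85,0,0,0,0,0,0],[85,0,0,0,0,0,0],[85,0,0,0,0,0,0],[85,0,0,0,0,0,0],[85,0,0,0,0,0,0],[85,0,0,18,0,0,0],[85,0,0,15,0,0,0]]'
python3 -m inch '[[85,0,0,10,0,0,0],[85,0,0,5,0,0,0],[85,0,0,5,0,0,0],[85,0,0,0,0,0,0]]'
python3 - <<'E'
from h import *
snap('wrist','wrist13');snap('scene','scene13')
P=cloud('wrist13')
im=cv2.imread('pics/wrist13.png');cv2.imwrite('pics/w13c.png',im[160:480,120:520])
print(env.get_state()['tcp_pos'])
P=cloud('scene13')
m=(abs(P[...,0]-488)<14)&(abs(P[...,1]-41)<65)&(P[...,2]>10)&(abs(P[...,1]-41)>22)
p=P[m]; print(len(p),np.percentile(p[:,2],[0,1,2,5,20,50]))
E
```

```text
time: 13.72
tcp_pos: [486.3, 41.4, 22.8]
orientation: [3.141, 0.066, 0.003]
contact_force: [0.7, 0.3, 0.4]
finger_gap: 0.993
time: 14.05
tcp_pos: [485.6, 41.4, 2.4]
orientation: [-3.141, -0.066, 0.001]
contact_force: [0.3, -0.7, 0.3]
finger_gap: 0.998
[486.06352251  41.42479618   3.20623362]
1045 [ 45.21496521  50.84557232  56.37201039  64.39485365 100.9941613
 151.25390318]
```

View pics/w13c.png

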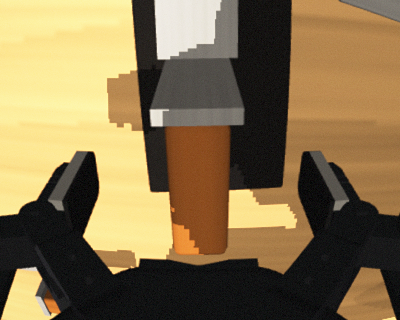

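```bash
python3 -m inch '[[60,0,0,0,0,0,0],[0,0,0,0,0,0,0],[0,0,0,0,0,0,0],[0,0,0,0,0,0,0],[0,0,0,0,0,0,0],[0,0,0,0,0,0,0],[0,0,0,0,0,0,0],[0,0,0,0,0,0,0]]' 100
python3 -m inch '[[0,0,0,-3,0,0,0],[0,0,0,-6,0,0,0],[0,0,0,-10,0,0,0],[0,0,0,-10,0,0,0],[0,0,0,-6,0,0,0],[0,0,0,0,0,0,0],[0,0,0,0,0,0,0]]'
python3 - <<'E'
from h import *
snap('wrist','wrist14');snap('scene','scene14')
print(env.get_state()['tcp_pos'])
E
```

```text
time: 14.82
tcp_pos: [486.0, 41.5, 3.2]
orientation: [-3.141, -0.066, -0.001]
contact_force: [-1.7, 0.9, 4.7]
finger_gap: 0.245
time: 15.4
tcp_pos: [486.1, 41.5, 38.4]
orientation: [3.141, 0.066, 0.002]
contact_force: [0.2, 0.1, -2.3]
finger_gap: 0.244
[485.60356774  41.45157996  37.72222171]
```

View pics/wrist14.png

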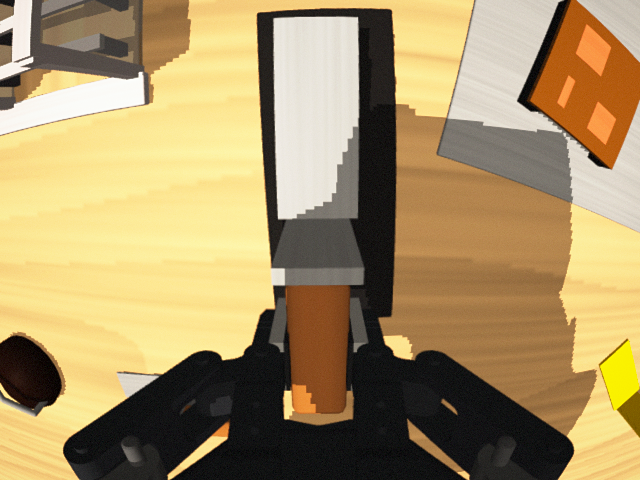

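```bash
python3 - <<'E'
from h import *
s=env.get_state();T=R.from_rotvec(s['orientation']).as_matrix();t=s['tcp_pos'].copy()
P=cloud('wrist14')
def box(f):
    P=cloud(f);Q=(P-t)@T
    m=(abs(Q[...,1])<16)&(Q[...,0]>45)&(Q[...,0]<126)&(P[...,2]>30)&(P[...,2]<50)
    q=Q[m];A=np.c_[q[:,0],q[:,1],np.ones(len(q))];c,*_=np.linalg.lstsq(A,q[:,2],rcond=None)
    print(f,len(q),'plane z=',c,'slopes deg',np.degrees(c[:2]))
box('wrist14');box('scene14')
# blade corners at world z from plane
z=t[2]+1.5
c=onz('wrist14',np.array([[275,17],[359,17],[276,217],[359,217]]),z)
print(((c-t)@T).round(1))
E
```

```text
wrist14 12141 plane z= [ 6.29907036e-04 -1.36866393e-03 -2.90378205e+00] slopes deg [ 0.03609101 -0.07841867]
scene14 201 plane z= [-0.00772566  0.01256817 -1.27292319] slopes deg [-0.44264796  0.72010311]
[[132.4 -20.   -1.5]
 [132.4  18.2  -1.5]
 [ 37.2 -20.6  -1.5]
 [ 37.2  19.3  -1.5]]
```

```bash
python3 -m inch '[[0,0,10,-10,0,0,5],[0,0,20,-20,0,0,5],[0,0,20,-30,0,0,5],[0,0,20,-30,0,0,5],[0,0,20,-30,0,0,5],[0,0,10,-20,0,0,0],[0,0,0,0,0,0,0],[0,0,0,0,0,0,0]]'
python3 - <<'E'
from h import *
snap('wrist','wrist15');snap('scene','scene15');snap('side','side15');print(env.get_state()['tcp_pos'])
ortho('wrist15',480,760,-300,0,20,2,'o15')
E
```

```text
time: 16.17
tcp_pos: [468.5, -56.4, 178.0]
orientation: [-3.08, 0.617, -0.002]
contact_force: [0.0, 0.3, -1.3]
finger_gap: 0.24
[467.7408696  -55.47508362 176.3294218 ]
```

View pics/wrist15.png

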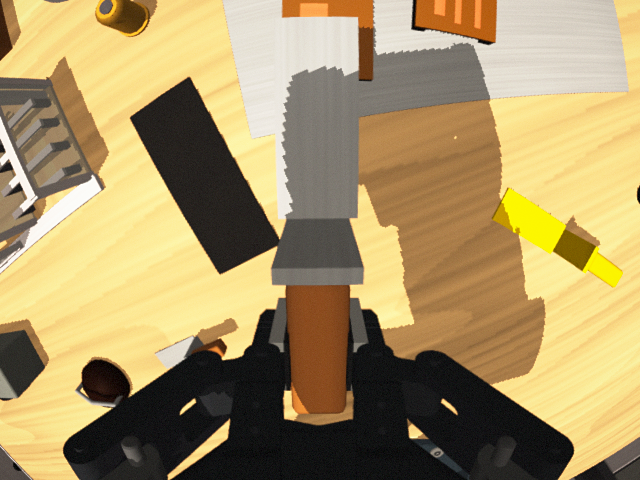

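View pics/o15.png

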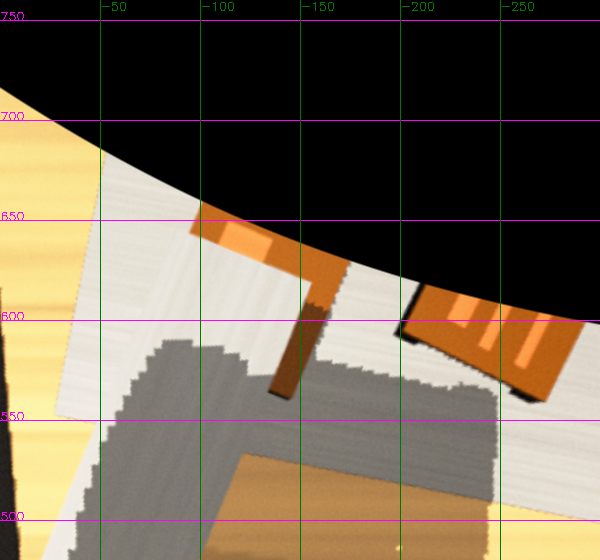

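```bash
python3 -m inch '[[0,15,-15,-15,0,0,0],[0,25,-25,-25,0,0,0],[0,25,-25,-25,0,0,0],[0,15,-5,-15,0,0,0],[0,0,0,0,0,0,0],[0,0,0,0,0,0,0]]'
python3 - <<'E'
from h import *
snap('wrist','wrist16');print(env.get_state()['tcp_pos'])
ortho('wrist16',520,720,-300,-50,20,3,'o16')
E
```

```text
time: 16.82
tcp_pos: [566.8, -22.5, 254.4]
orientation: [3.081, -0.613, -0.003]
contact_force: [-0.3, 0.2, -2.9]
finger_gap: 0.24
[565.80032852 -22.73842791 253.92411607]
```

View pics/wrist16.png

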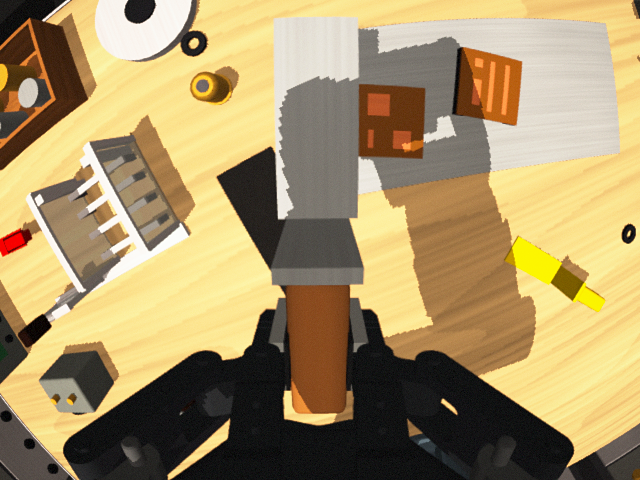

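View pics/o16.png

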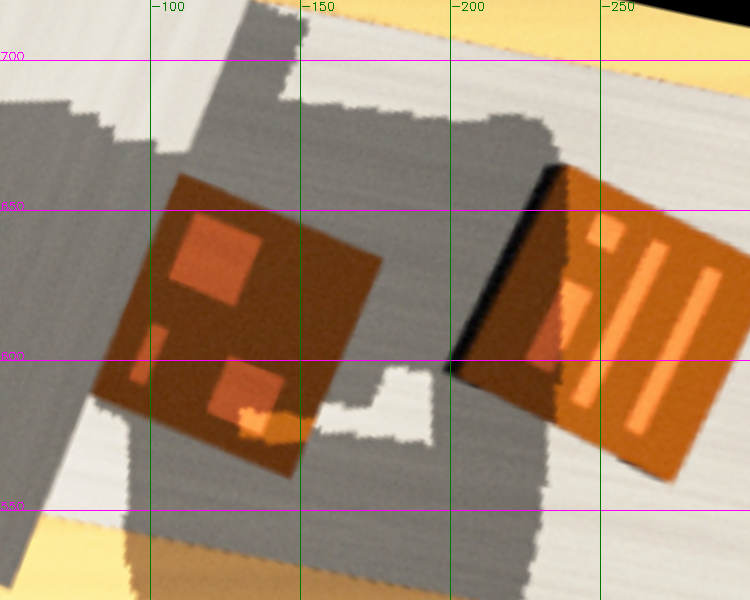

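```bash
python3 -m inch '[[0,-15,10,0,0,0,0],[0,-25,18,20,0,0,0],[0,-30,20,35,0,0,0],[0,-25,20,35,0,0,0],[0,-15,10,35,0,0,0],[0,0,0,30,0,0,0],[0,0,0,10,0,0,0],[0,0,0,0,0,0,0]]'
python3 -m inch '[[0,0,0,0,0,0,0],[0,0,0,0,0,0,0]]'
python3 - <<'E'
from h import *
snap('wrist','wrist17');print(env.get_state()['tcp_pos'])
ortho('wrist17',520,720,-300,-50,20,3,'o17')
E
```

```text
time: 17.53
tcp_pos: [442.8, -50.4, 99.0]
orientation: [-3.08, 0.616, 0.009]
contact_force: [0.2, -0.3, -1.7]
finger_gap: 0.244
time: 17.7
tcp_pos: [446.0, -50.8, 102.5]
orientation: [3.081, -0.615, 0.003]
contact_force: [-0.3, -0.4, -1.2]
finger_gap: 0.244
[446.07886252 -50.86047999 102.53165905]
```

View pics/wrist17.png

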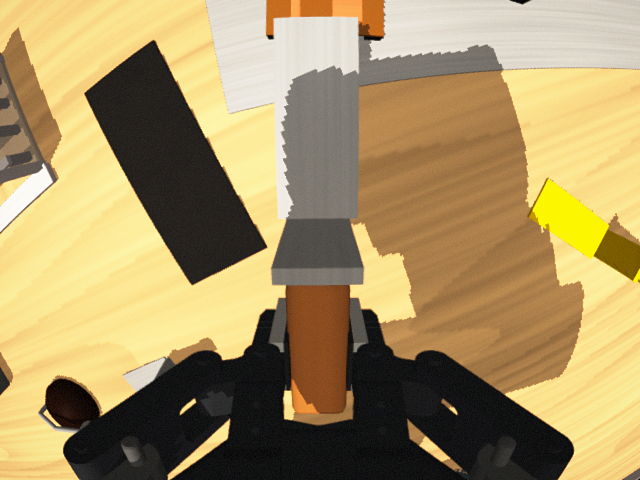

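View pics/o17.png

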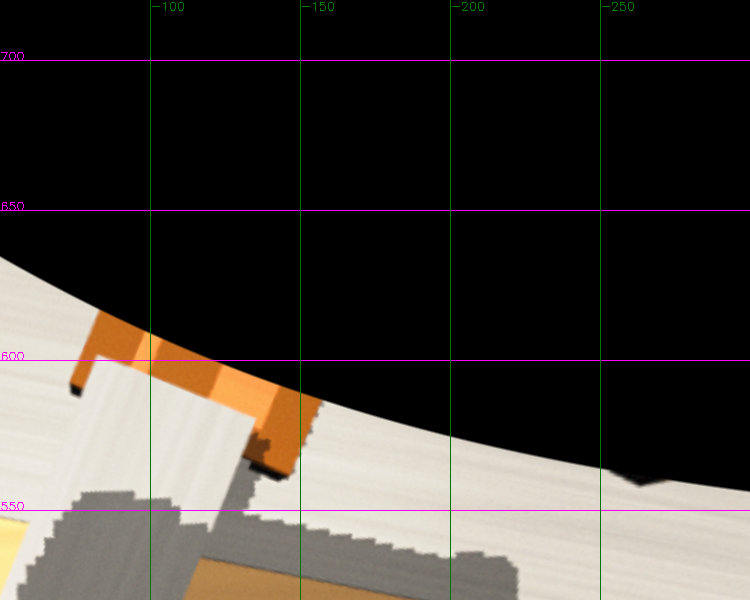

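```bash
python3 -m inch '[[0,-10,5.7,0,0,0,0],[0,0,0,15,0,0,0],[0,0,0,25,0,0,0],[0,0,0,25,0,0,0],[0,0,0,15,0,0,0],[0,0,0,8,0,0,0],[0,0,0,0,0,0,0],[0,0,0,0,0,0,0]]'
python3 -m inch '[[0,0,0,0,0,0,0],[0,0,0,0,0,0,0]]'
python3 - <<'E'
from h import *
snap('wrist','wrist18');s=env.get_state();print(s['tcp_pos'])
snap('side','side18');snap('scene','scene18')
im=cv2.imread('pics/side18.png')[210:330,270:430];cv2.imwrite('pics/s18c.png',cv2.resize(im,None,fx=5,fy=5))
im=cv2.imread('pics/scene18.png')[210:330,220:380];cv2.imwrite('pics/sc18c.png',cv2.resize(im,None,fx=5,fy=5))
E
```

```text
time: 18.42
tcp_pos: [434.2, -52.3, 14.0]
orientation: [3.081, -0.615, 0.002]
contact_force: [-0.0, 0.8, -0.9]
finger_gap: 0.241
time: 18.58
tcp_pos: [434.4, -52.4, 14.3]
orientation: [3.081, -0.616, 0.003]
contact_force: [-0.5, 0.7, -1.3]
finger_gap: 0.246
[434.20818706 -52.3294158   14.16026732]
```

View pics/s18c.png

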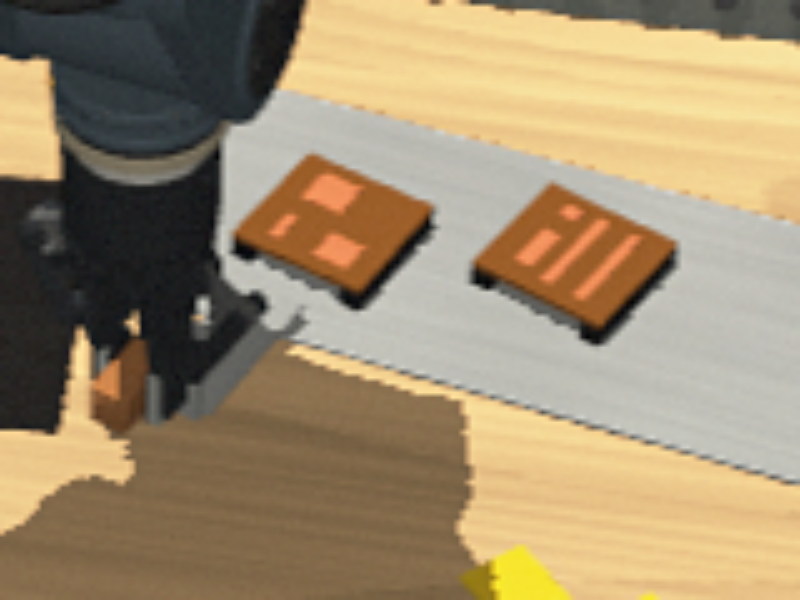

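View pics/sc18c.png

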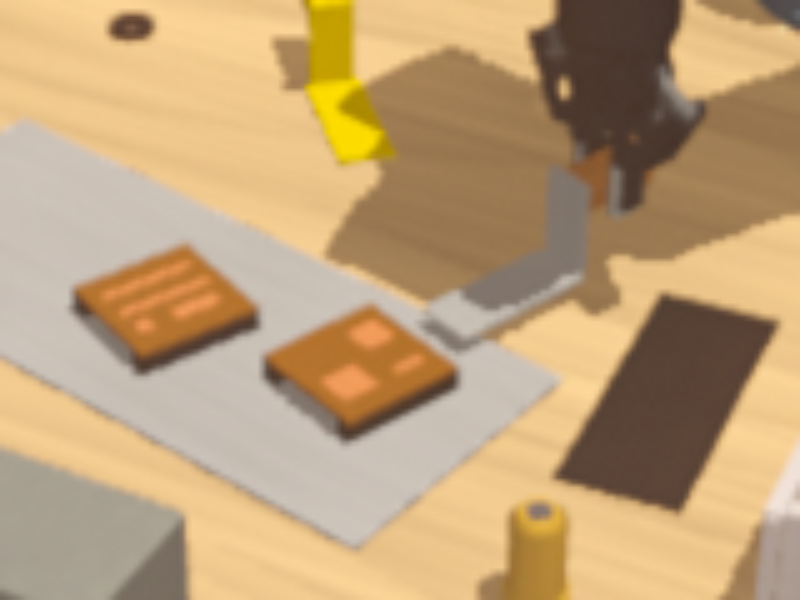

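View pics/wrist18.png

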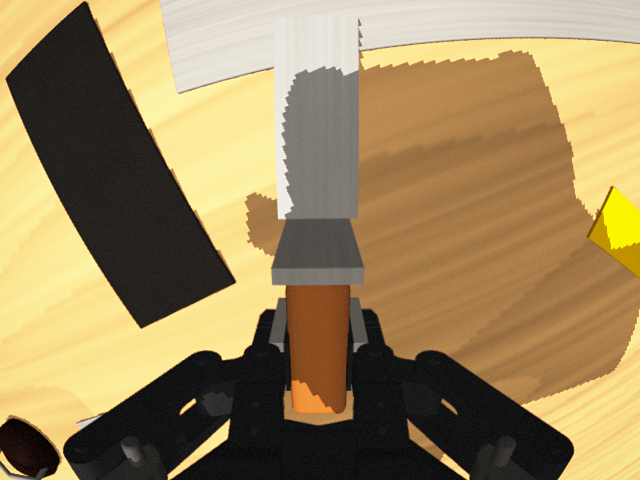

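```bash
python3 -m inch '[[0,0,0,5.5,0,0,0],[0,0,0,0,0,0,0],[0,6,0,0,0,0,0],[0,10,0,0,0,0,0],[0,12,0,0,0,0,0],[0,12,0,0,0,0,0],[0,0,0,0,0,0,0],[0,0,0,0,0,0,0]]'
python3 -m inch '[[0,10,0,0,0,0,0],[0,14,0,0,0,0,0],[0,14,0,0,0,0,0],[0,14,0,0,0,0,0],[0,10,0,0,0,0,0],[0,6,0,0,0,0,0],[0,0,0,0,0,0,0],[0,0,0,0,0,0,0]]'
python3 - <<'E'
from h import *
snap('wrist','wrist19');s=env.get_state();print(s['tcp_pos'])
snap('scene','scene19')
im=cv2.imread('pics/scene19.png')[210:330,220:380];cv2.imwrite('pics/sc19c.png',cv2.resize(im,None,fx=5,fy=5))
E
```

```text
time: 19.4
tcp_pos: [470.9, -67.8, 7.6]
orientation: [3.081, -0.616, 0.0]
contact_force: [0.1, -0.4, -1.9]
finger_gap: 0.238
time: 20.07
tcp_pos: [532.8, -93.6, 7.5]
orientation: [-3.081, 0.616, 0.001]
contact_force: [-0.5, -0.6, -1.5]
finger_gap: 0.246
[532.54332579 -93.43066665   7.52942407]
```

View pics/sc19c.png

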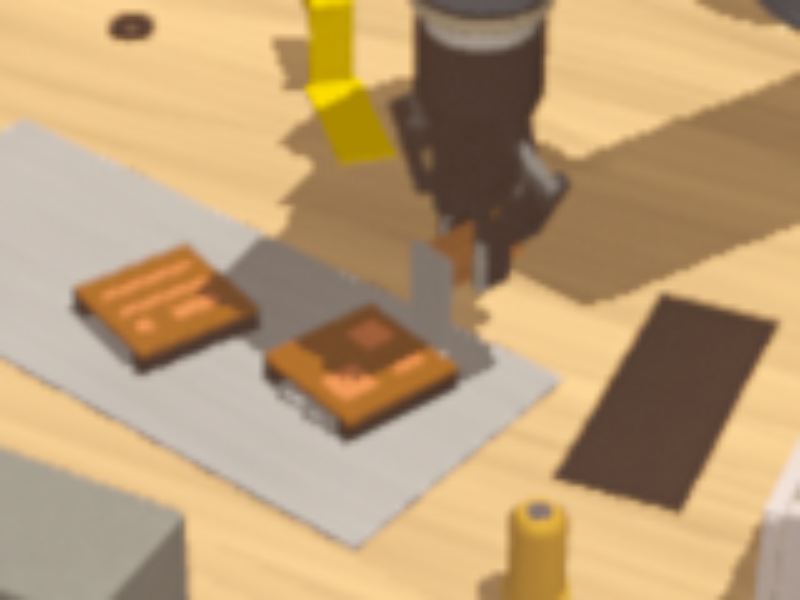

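View pics/wrist19.png

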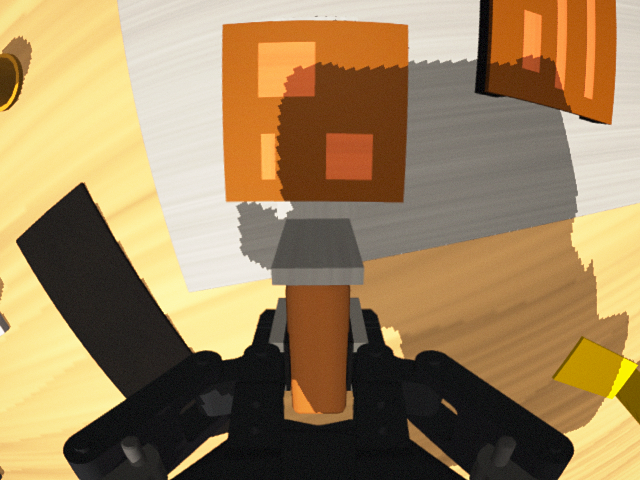

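```bash
python3 -m inch '[[0,0,0,-2,0,0,0],[0,0,0,-3,0,0,0],[0,0,0,-5,0,0,0],[0,0,0,-8,0,0,0],[0,0,0,-10,0,0,0],[0,0,0,-6,0,0,0],[0,0,0,0,0,0,0],[0,0,0,0,0,0,0]]'
cat >> h.py <<'E'
def tool():
    s=env.get_state(); return s['tcp_pos'].copy(),R.from_rotvec(s['orientation']).as_matrix()
def cardtool(f,pix,ztop):
    t,T=tool(); c=onz(f,np.array(pix,float),t[2]+ztop); return ((c-t)@T)
E
python3 - <<'E'
from h import *
snap('wrist','wrist20');t,T=tool();print(t,env.get_state()['contact_force'])
P=cloud('wrist20');Q=(P-t)@T
m=(abs(Q[...,1])<60)&(Q[...,0]>42)&(Q[...,0]<140)&(Q[...,2]<-10)&(Q[...,2]>-30)
print(m.sum(),np.median(Q[m][:,2]));
r=cv2.minAreaRect(Q[m][:,:2].astype(np.float32));print(r)
im=cv2.imread('pics/wrist20.png');cv2.imwrite('pics/w20c.png',cv2.resize(im[0:320,150:480],None,fx=1.8,fy=1.8))
E
```

```text
time: 20.83
tcp_pos: [533.5, -93.8, 42.3]
orientation: [3.081, -0.615, 0.002]
contact_force: [0.1, 0.8, -3.0]
finger_gap: 0.241
[533.1757925  -93.68973266  41.8078211 ] [-0.17435768  0.14115122 -3.73350869]
0 nan
((0.0, 0.0), (0.0, 0.0), 0.0)
  return _methods._mean(a, axis=axis, dtype=dtype,
  ret = ret.dtype.type(ret / rcount)
```

View pics/w20c.png

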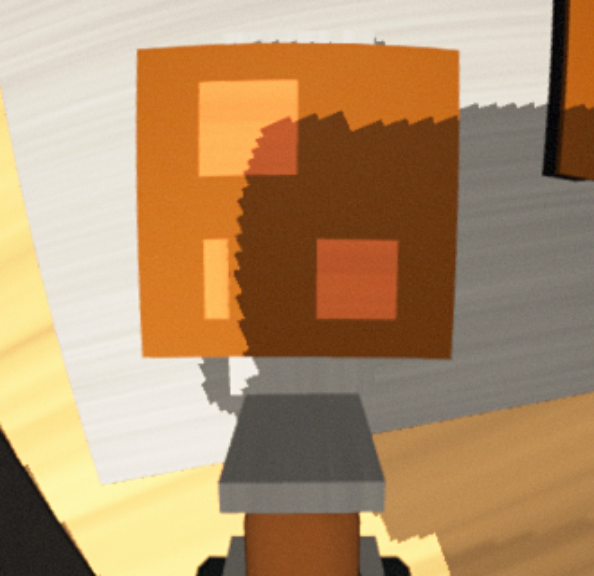

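```bash
python3 - <<'E'
from h import *
t,T=tool()
q=cardtool('wrist20',[[226.1,27.8],[405,28.3],[400.6,199.4],[229.4,198.3]],6.9);print(q.round(1),q.mean(0))
r=cv2.minAreaRect(q[:,:2].astype(np.float32));print(r)
d=q[0]-q[3];e=q[1]-q[2];print(np.degrees([np.arctan2(d[1],d[0]),np.arctan2(e[1],e[0])]))
E
```

```text
[[126.8 -41.4  -6.9]
 [126.4  38.2  -6.9]
 [ 47.   37.9  -6.9]
 [ 47.5 -41.6  -6.9]] [86.90579364 -1.71572571 -6.88757835]
((86.86723327636719, -1.7318267822265625), (79.4175033569336, 79.70635986328125), 0.29880157113075256)
[0.17243844 0.21856562]
```

```bash
python3 -m inch '[[0,0,0,-5,0,0,0],[0,0,0,-10,0,0,0],[0,0,0,-15,0,0,0],[0,0,0,-18,0,0,-1],[0,0,0,-18,0,0,-3],[0,0,0,-12,0,0,-5],[0,0,0,-6,0,0,-5.5],[0,0,0,-3,0,0,-5.5]]'
python3 -m inch '[[0,0,0,0,0,0,-4],[0,0,0,0,0,0,-2],[0,0,0,0,0,0,0],[0,0,0,0,0,0,0]]'
python3 - <<'E'
from h import *
t,T=tool();print(t,np.degrees(np.arctan2(T[1,0],T[0,0])))
d=np.array([568.4,202.3])-t[:2];print(T[:2,:2].T@d)
E
```

```text
time: 21.55
tcp_pos: [533.7, -93.9, 130.6]
orientation: [3.14, -0.064, 0.003]
contact_force: [-0.2, -0.2, -3.5]
finger_gap: 0.243
time: 21.88
tcp_pos: [533.2, -93.7, 129.1]
orientation: [3.14, 0.091, 0.0]
contact_force: [-0.3, -0.5, -2.8]
finger_gap: 0.239
[533.20482284 -93.70546432 129.12286052] 3.3265903398664944
[  52.31228247 -293.46441013]
```

```bash
python3 -m inch '[[0,1,-5,0,0,0,0],[0,2,-12,0,0,0,0],[0,4,-20,0,0,0,0],[0,5,-25,0,0,0,0],[0,5,-28,0,0,0,0],[0,5,-28,0,0,0,0],[0,5,-28,0,0,0,0],[0,5,-28,0,0,0,0]]'
python3 -m inch '[[0,5,-28,0,0,0,0],[0,5,-26,0,0,0,0],[0,4,-22,0,0,0,0],[0,3,-17,0,0,0,0],[0,2,-12,0,0,0,0],[0,1,-8,0,0,0,0],[0,0.3,-4,0,0,0,0],[0,0,-2.5,0,0,0,0]]'
python3 -m inch '[[0,0,0,0,0,0,0],[0,0,0,0,0,0,0],[0,0,0,0,0,0,0]]'
python3 - <<'E'
from h import *
snap('wrist','wrist21');t,T=tool();print(t,np.degrees(np.arctan2(T[1,0],T[0,0])))
d=np.array([568.4,202.3])-t[:2];print(T[:2,:2].T@d)
ortho('wrist21',560,760,110,310,100,3,'o21')
E
```

```text
time: 22.55
tcp_pos: [554.6, 84.3, 128.7]
orientation: [-3.14, -0.092, 0.0]
contact_force: [0.7, 0.3, -2.9]
finger_gap: 0.245
time: 23.22
tcp_pos: [567.9, 202.6, 128.7]
orientation: [3.14, 0.093, -0.0]
contact_force: [-0.2, 0.3, -3.6]
finger_gap: 0.24
time: 23.47
tcp_pos: [568.1, 201.7, 128.7]
orientation: [3.14, 0.092, -0.0]
contact_force: [0.4, 0.1, -2.7]
finger_gap: 0.244
[568.06205434 201.73887825 128.7619711 ] 3.3520780294529335
[ 0.37017705 -0.54040155]
```

View pics/wrist21.png

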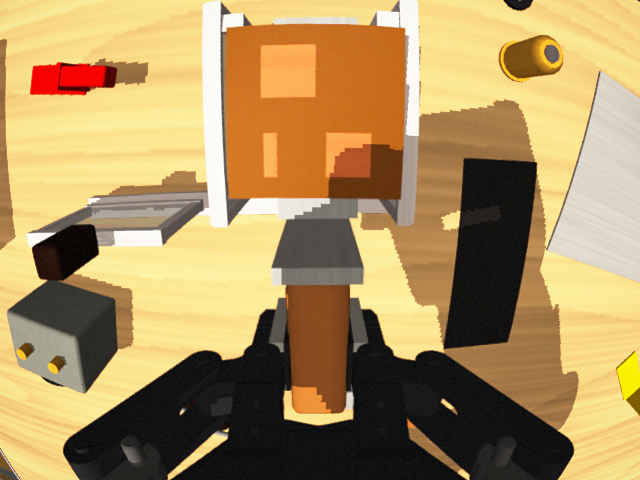

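View pics/o21.png

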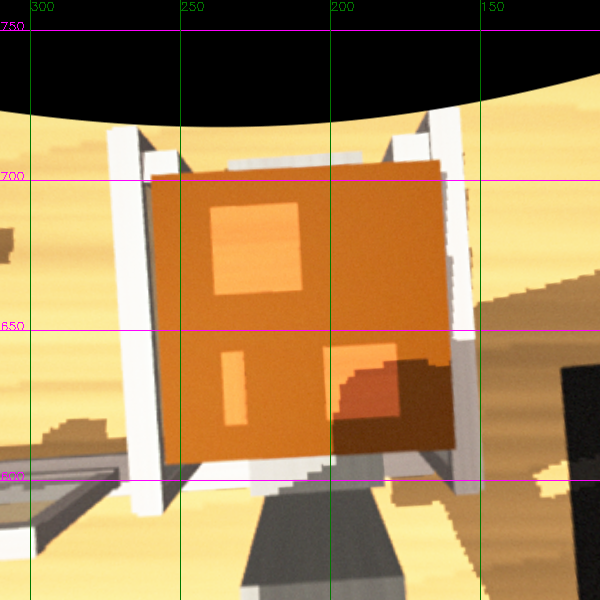

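```bash
python3 -m inch '[[0,0.3,-2,5,0,0,0],[0,0,0,8,0,0,0],[0,0,0,10,0,0,0],[0,0,0,8,0,0,0],[0,0,0,5,0,0,0],[0,0,0,0,0,0,0],[0,0,0,0,0,0,0],[0,0,0,0,0,0,0]]'
python3 - <<'E'
from h import *
snap('wrist','wrist22');t,T=tool();print(t,np.degrees(np.arctan2(T[1,0],T[0,0])))
ortho('wrist22',570,740,110,310,100,3.5,'o22')
E
```

```text
time: 24.18
tcp_pos: [568.4, 204.5, 93.0]
orientation: [-3.14, -0.093, -0.001]
contact_force: [-0.1, -0.2, -3.0]
finger_gap: 0.248
[568.51989293 204.47389555  93.16143624] 3.401427086175114
```

View pics/o22.png

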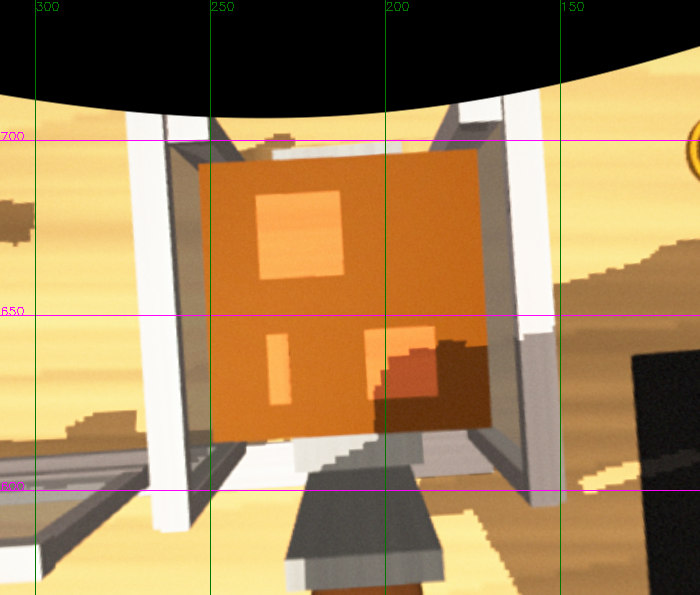

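```bash
python3 -m inch '[[0,1.2,1.2,0,0,0,-0.8],[0,0,0,8,0,0,0],[0,0,0,10,0,0,0],[0,0,0,8,0,0,0],[0,0,0,6,0,0,0],[0,0,0,4,0,0,0],[0,0,0,0,0,0,0],[0,0,0,0,0,0,0]]'
python3 - <<'E'
from h import *
snap('wrist','wrist23');t,T=tool();print(t,np.degrees(np.arctan2(T[1,0],T[0,0])))
ortho('wrist23',570,740,110,310,100,3.5,'o23')
E
```

```text
time: 24.9
tcp_pos: [569.4, 203.2, 56.5]
orientation: [3.139, 0.115, -0.001]
contact_force: [-0.4, -0.1, -2.4]
finger_gap: 0.244
[569.66564059 203.32562519  56.87559968] 4.197429006107248
```

View pics/o23.png

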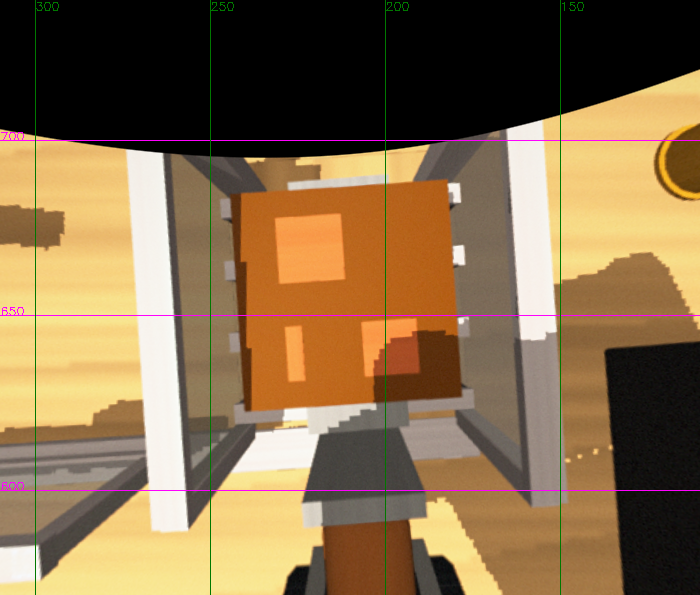

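```bash
python3 - <<'E'
from h import *
_,o,_=cal('wrist23')
def w(u,v,z):
    p=np.array([740-v/3.5,310-u/3.5]); return o[:2]+(p-o[:2])*(o[2]-z)/(o[2]-100)
import sys
ztop=56.9+6.9
C=np.array([w(u,v,ztop) for u,v in ((233,194),(447,180),(462,397),(247,410))]);print('card',C.round(1).tolist(),C.mean(0))
e=C[0]-C[3];f=C[1]-C[2];g=C[0]-C[1];print(np.degrees([np.arctan2(e[1],e[0]),np.arctan2(f[1],f[0]),np.arctan2(-g[0],g[1])]))
bl=[(221,208),(225,270),(229,343),(234,415)];br=[(460,192),(464,255),(468,327),(473,400)]
L=np.array([w(*b,40) for b in bl]);Rr=np.array([w(*b,40) for b in br]);print(L.round(1).tolist(),Rr.round(1).tolist());print(((L+Rr)/2).round(1))
ortho('wrist23',590,720,140,280,40,5,'o23b')
E
```

```text
card [[693.6, 252.7], [698.7, 174.6], [619.4, 169.1], [614.7, 247.6]] [656.61329875 211.00726438]
[3.70842816 3.95424772 3.7429883 ]
[[693.7, 263.9], [667.8, 262.2], [637.3, 260.5], [607.3, 258.4]] [[700.4, 164.1], [674.1, 162.4], [644.0, 160.7], [613.5, 158.6]]
[[697.  214. ]
 [670.9 212.3]
 [640.7 210.6]
 [610.4 208.5]]
```

View pics/o23b.png

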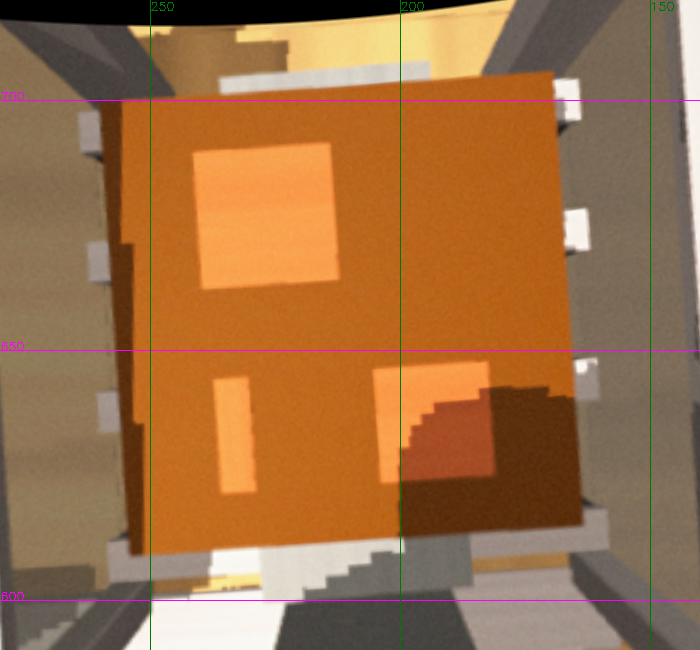

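```bash
python3 -m inch '[[0,0,0,4,0,0,0],[0,0,0,2,0,0,0],[0,0,0,1.5,0,0,0],[0,0,0,1.5,0,0,0],[0,0,0,1.5,0,0,0],[0,0,0,1.5,0,0,0],[0,0,0,0,0,0,0],[0,0,0,0,0,0,0]]'
python3 - <<'E'
from h import *
snap('wrist','wrist24');t,T=tool();print(t,np.degrees(np.arctan2(T[1,0],T[0,0])),env.get_state()['contact_force'])
ortho('wrist24',590,720,140,280,40,5,'o24')
E
```

```text
time: 25.62
tcp_pos: [569.5, 203.3, 44.7]
orientation: [-3.139, -0.115, -0.0]
contact_force: [-0.2, -1.1, -2.2]
finger_gap: 0.244
[569.51128783 203.29780916  44.76094456] 4.201991641973567 [ 1.16387453  0.23417961 -1.8817759 ]
```

View pics/o24.png

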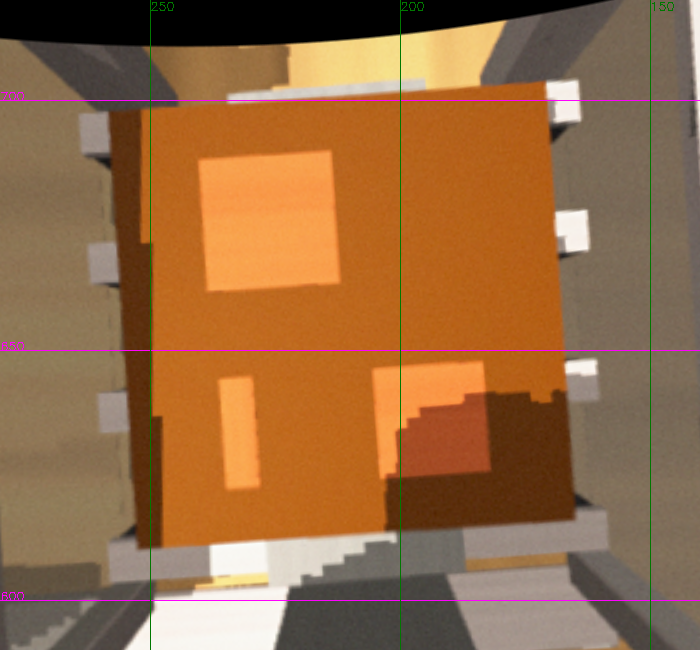

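```bash
python3 -m inch '[[0,-3,0,0,0,0,0],[0,-8,0,0,0,0,0],[0,-15,0,0,0,0,0],[0,-20,0,0,0,0,0],[0,-22,0,0,0,0,0],[0,-22,0,0,0,0,0],[0,-22,0,0,0,0,0],[0,-20,0,0,0,0,0]]'
python3 -m inch '[[0,-10,0,-5,0,0,0],[0,-5,0,-15,0,0,0],[0,0,0,-25,0,0,0],[0,0,0,-30,0,0,0],[0,10,0,-30,0,0,0],[0,20,0,-30,0,0,0],[0,0,0,0,0,0,0],[0,0,0,0,0,0,0]]'
python3 - <<'E'
from h import *
snap('wrist','wrist25');t,T=tool();print(t,np.degrees(np.arctan2(T[1,0],T[0,0])),env.get_state()['contact_force'])
ortho('wrist25',560,720,110,310,56,3.5,'o25');snap('scene','scene25');
E
```

```text
time: 26.33
tcp_pos: [435.8, 193.3, 44.8]
orientation: [3.139, 0.115, -0.001]
contact_force: [0.1, -1.0, -1.2]
finger_gap: 0.246
time: 27.0
tcp_pos: [453.8, 194.9, 181.2]
orientation: [-3.139, -0.115, -0.005]
contact_force: [-1.4, -0.0, -2.7]
finger_gap: 0.244
[452.4105847  194.5657071  179.58971255] 4.187593873947796 [-0.57357748 -0.76058303 -2.03686157]
```

View pics/o25.png

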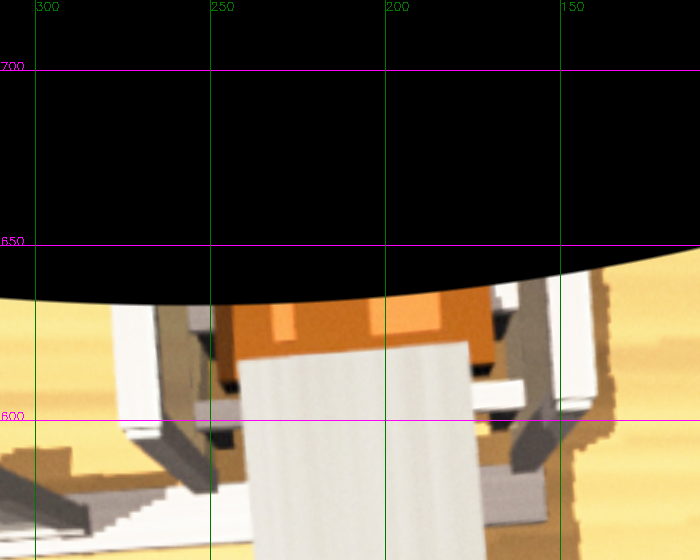

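View pics/scene25.png

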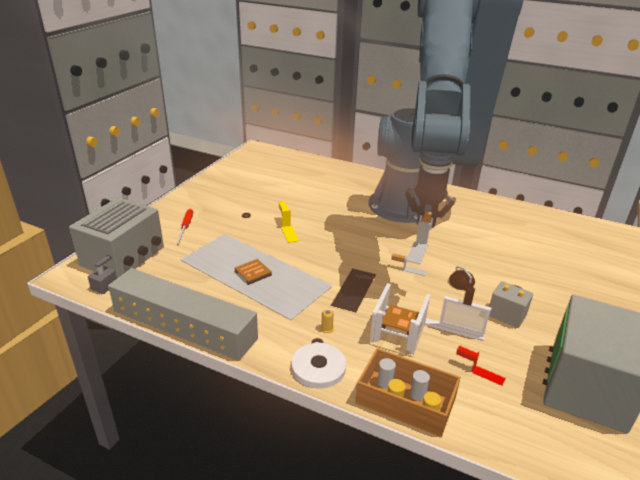

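```bash
python3 -m inch '[[0,5,20,-15,0,0,0],[0,10,33,-20,0,0,0],[0,12,36,-20,0,0,0],[0,12,36,-20,0,0,0],[0,12,36,0,0,0,0],[0,12,36,0,0,0,0],[0,10,33,0,0,0,0],[0,4,28,0,0,0,0]]'
python3 -m inch '[[0,0,0,0,0,0,6],[0,0,0,0,0,0,7],[0,0,0,0,0,0,7],[0,0,0,0,0,0,7],[0,0,0,0,0,0,0],[0,0,0,0,0,0,0]]'
python3 - <<'E'
from h import *
snap('wrist','wrist26');t,T=tool();print(t,np.degrees(np.arctan2(T[1,0],T[0,0])))
ortho('wrist26',520,720,-330,-80,20,3,'o26')
E
```

```text
time: 27.77
tcp_pos: [547.5, -57.0, 251.8]
orientation: [-3.139, -0.114, 0.004]
contact_force: [0.1, -0.1, -2.2]
finger_gap: 0.242
time: 28.27
tcp_pos: [546.9, -54.7, 252.3]
orientation: [-3.081, 0.615, 0.004]
contact_force: [-0.6, 0.7, -1.3]
finger_gap: 0.241
[547.09254223 -54.73164998 252.61495267] -22.54083322698565
```

View pics/o26.png

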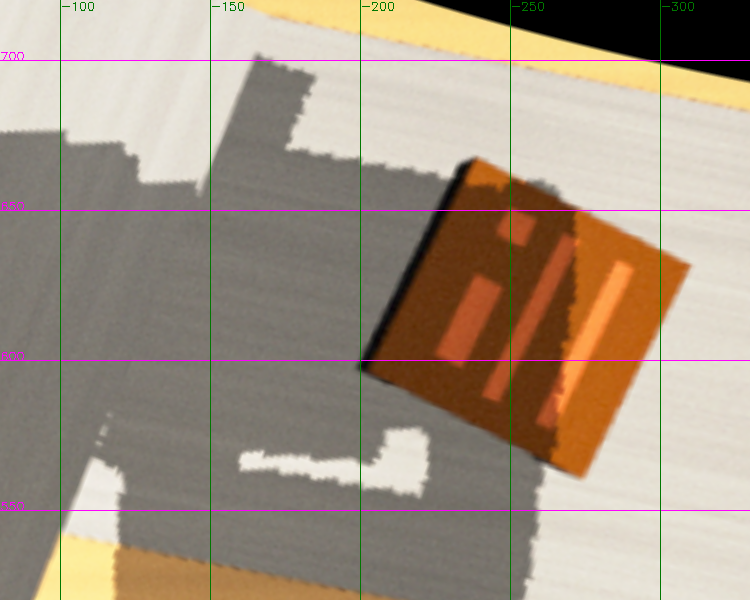

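View pics/wrist26.png

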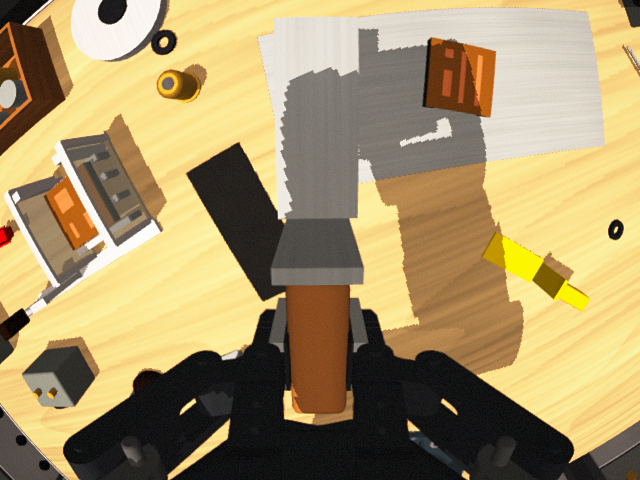

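```bash
python3 -m inch '[[0,0,0,0,0,0,4.3],[0,-8,15,0,0,0,0],[0,-12,28,15,0,0,0],[0,-14,36,25,0,0,0],[0,-12,36,30,0,0,0],[0,-8.4,25,30,0,0,0],[0,0,10.6,25,0,0,0],[0,0,0,15,0,0,0]]'
python3 -m inch '[[0,0,0,0,0,0,0],[0,0,0,0,0,0,0],[0,0,0,0,0,0,0]]'
python3 - <<'E'
from h import *
snap('wrist','wrist27');t,T=tool();print(t,np.degrees(np.arctan2(T[1,0],T[0,0])))
ortho('wrist27',520,720,-330,-130,20,3,'o27')
d=np.array([613.9,-256.4])-t[:2];print(T[:2,:2].T@d)
E
```

```text
time: 28.98
tcp_pos: [434.5, -159.0, 117.7]
orientation: [-3.054, 0.733, 0.005]
contact_force: [0.0, 0.4, -1.5]
finger_gap: 0.241
time: 29.23
tcp_pos: [437.8, -158.1, 121.0]
orientation: [3.055, -0.733, 0.002]
contact_force: [0.3, -0.4, -1.0]
finger_gap: 0.242
[ 437.9313586  -158.07973823  121.19152296] -26.995817668233467
[201.42479169   7.73063524]
```

View pics/o27.png

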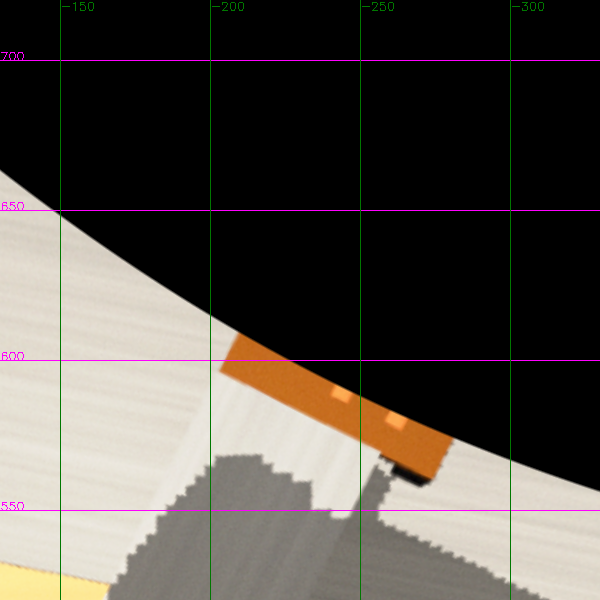

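View pics/wrist27.png

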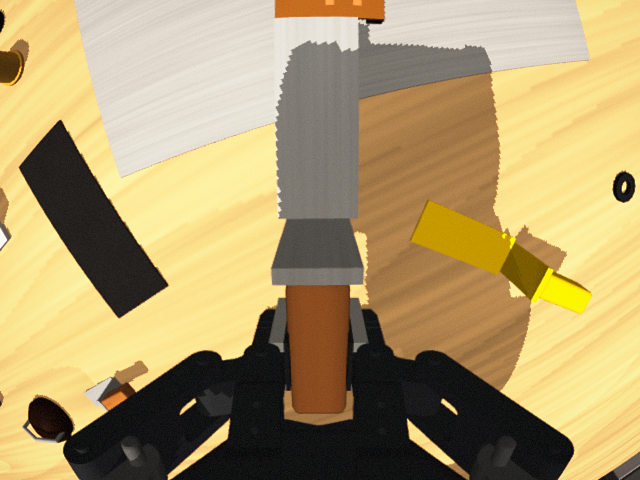

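```bash
python3 - <<'E'
from h import *
t,T=tool()
for p,z in (((412,240),3),((430,202),3),((505,238),3),((545,300),64),((590,290),64),((510,245),64)):
    w=onz('wrist27',np.array(p,float),z);print(p,w.round(0),((w-t)@T).round(0))
E
```

```text
(412, 240) [ 389. -222.    3.] [-15.  79. 118.]
(430, 202) [ 413. -249.    3.] [ 19.  92. 118.]
(505, 238) [ 350. -303.    3.] [-13. 168. 118.]
(545, 300) [ 315. -301.   64.] [-45. 183.  57.]
(590, 290) [ 298. -348.   64.] [-39. 233.  57.]
(510, 245) [ 377. -282.   64.] [  2. 138.  57.]
```

```bash
python3 -m inch '[[0,0,5,10,0,0,0],[0,0,4.1,20,0,0,0],[0,0,0,25,0,0,0],[0,0,0,25,0,0,0],[0,0,0,18,0,0,0],[0,0,0,8,0,0,0],[0,0,0,0,0,0,0],[0,0,0,0,0,0,0]]'
python3 - <<'E'
from h import *
t,T=tool();print(t,np.degrees(np.arctan2(T[1,0],T[0,0])))
d=np.array([613.8,-257.0])-t[:2];print(T[:2,:2].T@d)
snap('scene','scene28')
im=cv2.imread('pics/scene28.png')[190:310,200:360];cv2.imwrite('pics/sc28c.png',cv2.resize(im,None,fx=5,fy=5))
E
```

```text
time: 29.95
tcp_pos: [433.2, -166.4, 14.5]
orientation: [3.054, -0.735, 0.0]
contact_force: [-0.2, -0.9, -1.5]
finger_gap: 0.241
[ 433.24659136 -166.39959858   14.49214843] -27.077195446291533
[202.00411644  -1.51614877]
```

View pics/sc28c.png

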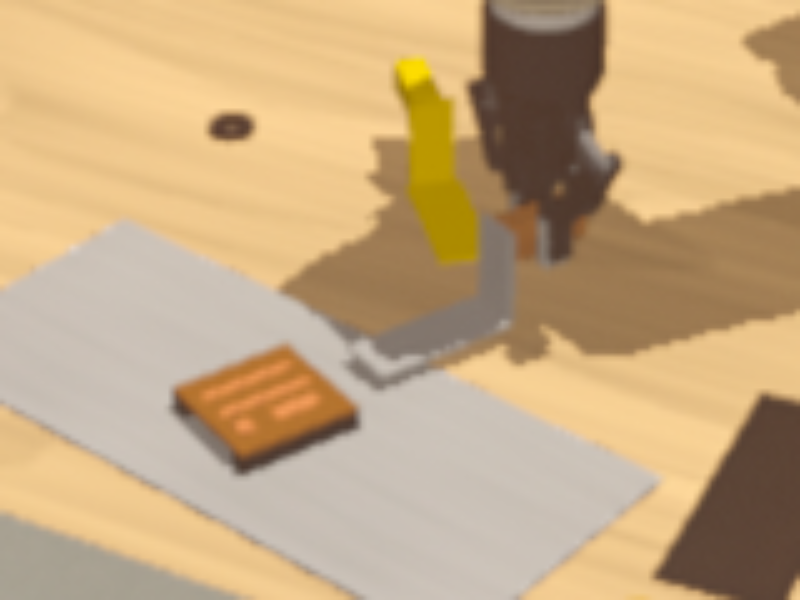

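```bash
python3 -m inch '[[0,0,-0.6,7,0,0,0],[0,0,0,0,0,0,0],[0,6,0,0,0,0,0],[0,12,0,0,0,0,0],[0,14,0,0,0,0,0],[0,14,0,0,0,0,0],[0,0,0,0,0,0,0]]'
python3 -m inch '[[0,10,0,0,0,0,0],[0,14,0,0,0,0,0],[0,14,0,0,0,0,0],[0,14,0,0,0,0,0],[0,11,0,0,0,0,0],[0,6,0,0,0,0,0],[0,0,0,0,0,0,0],[0,0,0,0,0,0,0]]'
python3 - <<'E'
from h import *
snap('wrist','wrist29');s=env.get_state();print(s['tcp_pos'])
E
```

```text
time: 30.58
tcp_pos: [476.9, -188.1, 7.8]
orientation: [3.053, -0.736, 0.005]
contact_force: [0.0, 0.4, -1.2]
finger_gap: 0.245
time: 31.25
tcp_pos: [535.0, -217.8, 6.9]
orientation: [-3.054, 0.736, 0.001]
contact_force: [-1.5, -0.5, -1.8]
finger_gap: 0.24
[ 534.82230636 -217.67355856    6.96078634]
```

View pics/wrist29.png

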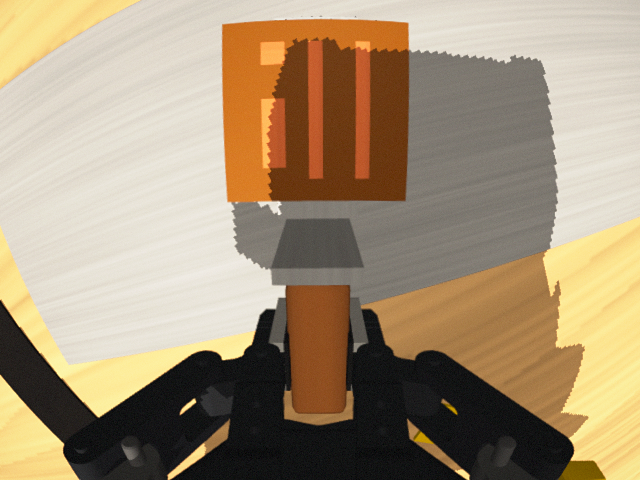

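Blade fully under card 2, card spans columns 223–408, rows 22–201. Lift.

```bash
python3 -m inch '[[0,0,0,-2,0,0,0],[0,0,0,-3,0,0,0],[0,0,0,-5,0,0,0],[0,0,0,-8,0,0,0],[0,0,0,-10,0,0,0],[0,0,0,-6,0,0,0],[0,0,0,0,0,0,0],[0,0,0,0,0,0,0]]'
python3 - <<'E'
from h import *
snap('wrist','wrist30');t,T=tool();print(t,env.get_state()['contact_force'])
im=cv2.imread('pics/wrist30.png');cv2.imwrite('pics/w30c.png',cv2.resize(im[0:320,150:480],None,fx=1.8,fy=1.8))
E
```

```text
time: 31.97
tcp_pos: [535.8, -218.2, 41.7]
orientation: [3.054, -0.736, 0.001]
contact_force: [0.1, -0.8, -3.4]
finger_gap: 0.242
[ 535.51515995 -218.04943086   41.13668078] [ 0.29540628  0.35643935 -2.8330282 ]
```

View pics/w30c.png

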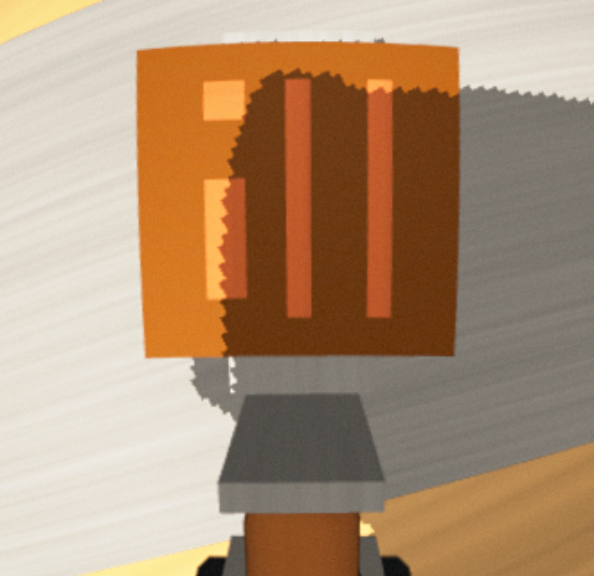

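```bash
python3 - <<'E'
from h import *
p=np.array([[137,50],[459,48],[454,356],[146,358]])/1.8+[150,0]
q=cardtool('wrist30',p,6.9);print(q.round(1),q.mean(0))
d=q[0]-q[3];e=q[1]-q[2];print(np.degrees([np.arctan2(d[1],d[0]),np.arctan2(e[1],e[0])]))
E
```

```text
[[126.8 -41.4  -6.9]
 [127.1  38.2  -6.9]
 [ 47.7  38.7  -6.9]
 [ 47.2 -40.8  -6.9]] [87.21177432 -1.31550741 -6.89682884]
[-0.40739329 -0.30448493]
```

```bash
python3 -m inch '[[0,0,0,-5,0,0,0],[0,0,0,-10,0,0,0],[0,0,0,-15,0,0,0],[0,0,0,-18,0,0,-1],[0,0,0,-18,0,0,-3],[0,0,0,-12,0,0,-5],[0,0,0,-6,0,0,-5.5],[0,0,0,-3,0,0,-5.5]]'
python3 -m inch '[[0,0,0,0,0,0,-5],[0,0,0,0,0,0,-4],[0,0,0,0,0,0,-1.5],[0,0,0,0,0,0,0],[0,0,0,0,0,0,0]]'
python3 - <<'E'
from h import *
t,T=tool();print(t,np.degrees(np.arctan2(T[1,0],T[0,0])))
d=np.array([569.1,204.7])-t[:2];print(T[:2,:2].T@d)
E
```

```text
time: 32.68
tcp_pos: [536.1, -218.4, 130.1]
orientation: [3.135, -0.187, 0.003]
contact_force: [0.2, -0.7, -2.9]
finger_gap: 0.243
time: 33.1
tcp_pos: [535.6, -218.1, 128.5]
orientation: [3.14, 0.091, 0.0]
contact_force: [-1.2, 0.7, -3.8]
finger_gap: 0.242
[ 535.62279847 -218.11992143  128.54785891] 3.3361512958545307
[  58.02601851 -420.15519112]
```

```bash
python3 -m inch '[[0,1,-5,0,0,0,0],[0,2,-12,0,0,0,0],[0,3,-20,0,0,0,0],[0,3,-25,0,0,0,0],[0,4,-28,0,0,0,0],[0,4,-28,0,0,0,0],[0,4,-28,0,0,0,0],[0,4,-28,0,0,0,0]]'
python3 -m inch '[[0,4,-28,0,0,0,0],[0,4,-28,0,0,0,0],[0,4,-28,0,0,0,0],[0,4,-28,0,0,0,0],[0,4,-28,0,0,0,0],[0,4,-28,0,0,0,0],[0,3,-26,0,0,0,0],[0,3,-22,0,0,0,0]]'
python3 -m inch '[[0,2,-14,0,0,0,0],[0,1,-9,0,0,0,0],[0,0,-5,0,0,0,0],[0,0,-2,0,0,0,0],[0,0,0,0,0,0,0],[0,0,0,0,0,0,0],[0,0,0,0,0,0,0]]'
python3 - <<'E'
from h import *
snap('wrist','wrist31')
t,T=tool();print(t,np.degrees(np.arctan2(T[1,0],T[0,0])))
d=np.array([569.1,204.7])-t[:2];print(T[:2,:2].T@d)
E
```

```text
time: 33.77
tcp_pos: [550.0, -40.6, 128.2]
orientation: [-3.14, -0.093, 0.0]
contact_force: [0.7, -0.1, -2.7]
finger_gap: 0.243
time: 34.43
tcp_pos: [566.6, 177.3, 128.2]
orientation: [-3.14, -0.094, 0.0]
contact_force: [1.0, -0.4, -2.9]
finger_gap: 0.246
time: 35.02
tcp_pos: [568.7, 203.8, 128.1]
orientation: [3.14, 0.092, -0.0]
contact_force: [-0.4, -0.5, -3.4]
finger_gap: 0.243
[568.66736967 203.85738924 128.13617395] 3.344723982087427
[ 0.48105406 -0.81593436]
```

View pics/wrist31.png

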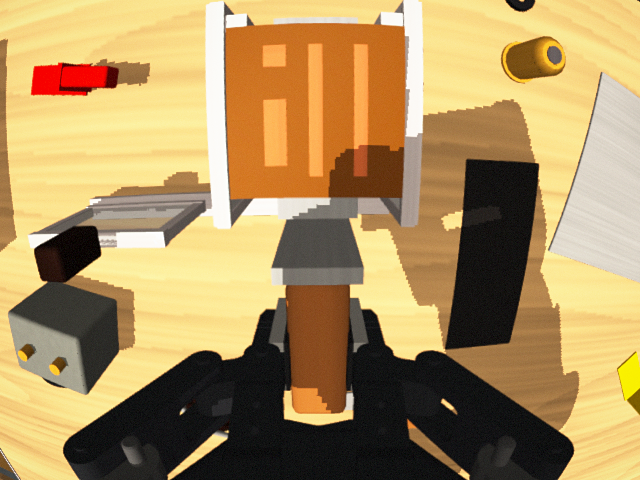

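```bash
python3 -m inch '[[0,0.5,-0.8,5,0,0,-0.1],[0,0,0,10,0,0,0],[0,0,0,12,0,0,0],[0,0,0,12,0,0,0],[0,0,0,8,0,0,0],[0,0,0,5,0,0,0],[0,0,0,0,0,0,0],[0,0,0,0,0,0,0]]'
python3 - <<'E'
from h import *
snap('wrist','wrist32')
t,T=tool();print(t,np.degrees(np.arctan2(T[1,0],T[0,0])))
ortho('wrist32',590,720,140,280,40,5,'o32')
E
```

```text
time: 35.73
tcp_pos: [569.0, 205.4, 75.9]
orientation: [3.14, 0.096, -0.001]
contact_force: [-0.2, -0.6, -3.2]
finger_gap: 0.242
[569.30361812 205.52686925  76.36255717] 3.5013957318590148
```

View pics/o32.png

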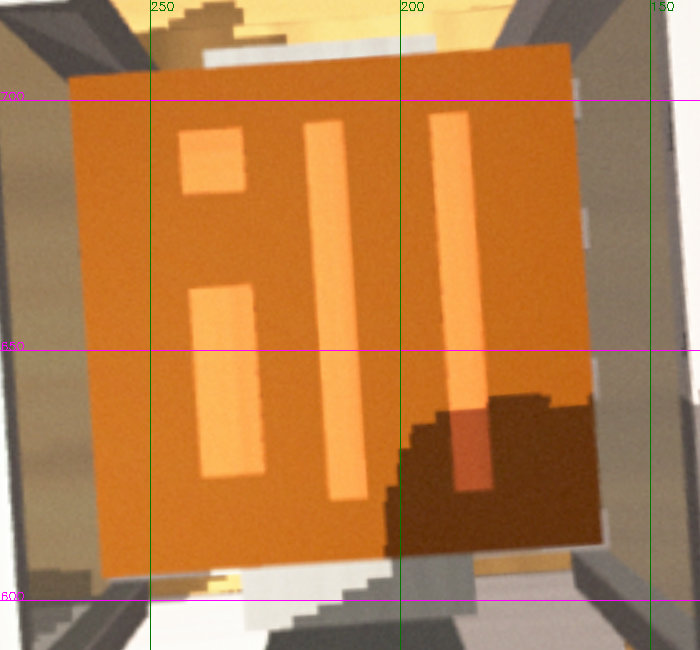

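```bash
python3 - <<'E'
from h import *
def C(f,pts,z,x1=720,y1=280,s=5,z0=40):
    _,o,_=cal(f); p=np.array([[x1-v/s,y1-u/s] for u,v in pts]); return o[:2]+(p-o[:2])*(o[2]-z)/(o[2]-z0)
def rep(c):
    e=c[0]-c[3];f=c[1]-c[2];g=c[0]-c[1];print(c.mean(0).round(2),np.degrees([np.arctan2(e[1],e[0]),np.arctan2(f[1],f[0]),np.arctan2(-g[0],g[1])]).round(2))
rep(C('wrist32',[(69,77),(569,44),(602,544),(102,577)],83.1))
rep(C('wrist24',[(109,112),(546,82),(575,520),(137,548)],56))
print(C('wrist32',[(607,528)],40),C('wrist24',[(607,528)],40))
E
```

```text
[656.65 212.54] [3.78 3.78 3.78]
[656.47 211.5 ] [3.67 3.79 3.93]
[[614.4 158.6]] [[614.4 158.6]]
```

```bash
python3 -m inch '[[0,0,1,3,0,0,0],[0,0,0,4,0,0,0],[0,0,0,2,0,0,0],[0,0,0,1.5,0,0,0],[0,0,0,1.5,0,0,0],[0,0,0,1.5,0,0,0],[0,0,0,1.5,0,0,0],[0,0,0,0,0,0,0]]'
python3 -m inch '[[0,0,0,0,0,0,0],[0,0,0,0,0,0,0]]'
python3 - <<'E'
from h import *
snap('wrist','wrist33')
t,T=tool();print(t,np.degrees(np.arctan2(T[1,0],T[0,0])),env.get_state()['contact_force'])
ortho('wrist33',590,720,140,280,40,5,'o33')
E
```

```text
time: 36.45
tcp_pos: [569.1, 204.4, 60.9]
orientation: [3.14, 0.096, -0.0]
contact_force: [0.2, -0.7, -3.0]
finger_gap: 0.243
time: 36.62
tcp_pos: [569.2, 204.5, 61.2]
orientation: [-3.14, -0.096, -0.0]
contact_force: [0.5, 0.2, -1.9]
finger_gap: 0.245
[569.18942207 204.44999806  61.22474649] 3.501702184062118 [-0.3439461   0.23353562 -1.95653334]
```

View pics/o33.png

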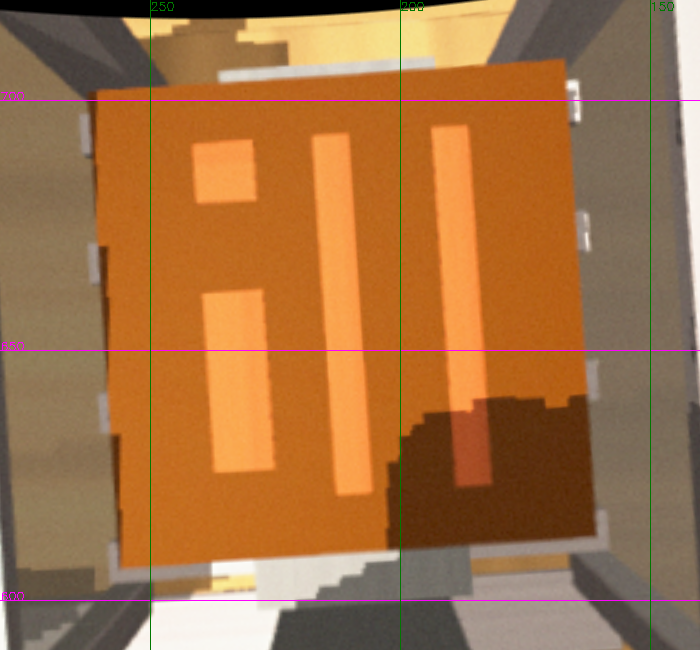

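```bash
python3 - <<'E'
from h import *
_,o,_=cal('wrist33')
p=np.array([[720-v/5,280-u/5] for u,v in [(96,91),(565,59),(597,536),(121,567)]]);c=o[:2]+(p-o[:2])*(o[2]-72)/(o[2]-40)
print(c.mean(0),np.linalg.norm(c[0]-c[1]))
E
python3 -m inch '[[0,-3,0,0,0,0,0],[0,-8,0,0,0,0,0],[0,-15,0,0,0,0,0],[0,-20,0,0,0,0,0],[0,-22,0,0,0,0,0],[0,-22,0,0,0,0,0],[0,-22,0,0,0,0,0],[0,-20,0,0,0,0,0]]'
python3 -m inch '[[0,-10,0,-5,0,0,0],[0,-5,0,-15,0,0,0],[0,0,0,-25,0,0,0],[0,0,5,-30,0,0,0],[0,0,15,-30,0,0,0],[0,0,25,-30,0,0,0],[0,0,0,0,0,0,0],[0,0,0,0,0,0,0]]'
python3 - <<'E'
from h import *
t,T=tool();print(t,np.degrees(np.arctan2(T[1,0],T[0,0])))
snap('wrist','wrist34');snap('scene','scene34')
im=cv2.imread('pics/scene34.png');cv2.imwrite('pics/sc34c.png',cv2.resize(im[220:380,300:500],None,fx=3.5,fy=3.5))
E
```

```text
[656.43095762 210.89712827] 78.54192573619456
time: 37.33
tcp_pos: [435.3, 196.1, 61.1]
orientation: [3.14, 0.096, -0.001]
contact_force: [0.5, 0.3, -1.8]
finger_gap: 0.241
time: 38.0
tcp_pos: [425.9, 150.1, 197.8]
orientation: [-3.139, -0.093, -0.006]
contact_force: [0.0, -0.2, -1.2]
finger_gap: 0.24
[425.91177858 150.08941245 197.77791399] 3.407562384635079
```

View pics/sc34c.png

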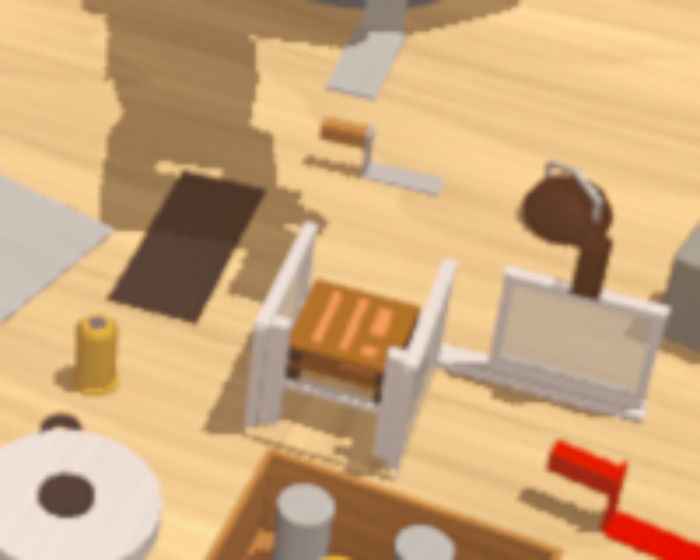

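View pics/scene34.png

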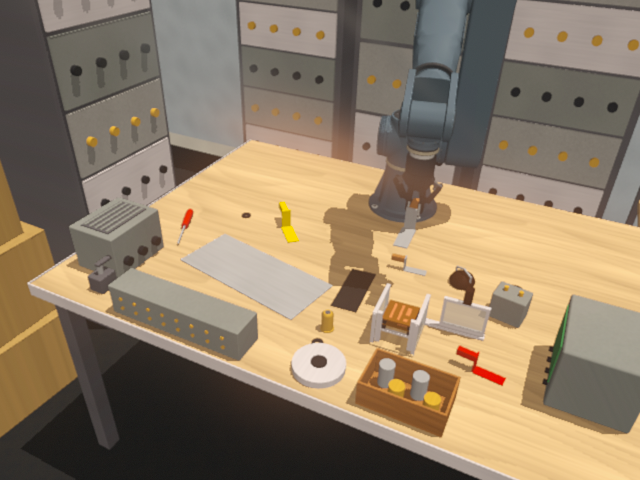

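```bash
python3 - <<'E'
from h import *
ortho('wrist34',420,660,-60,140,3,3.3,'o34')
E
```

```text
(no output)
```

View pics/o34.png

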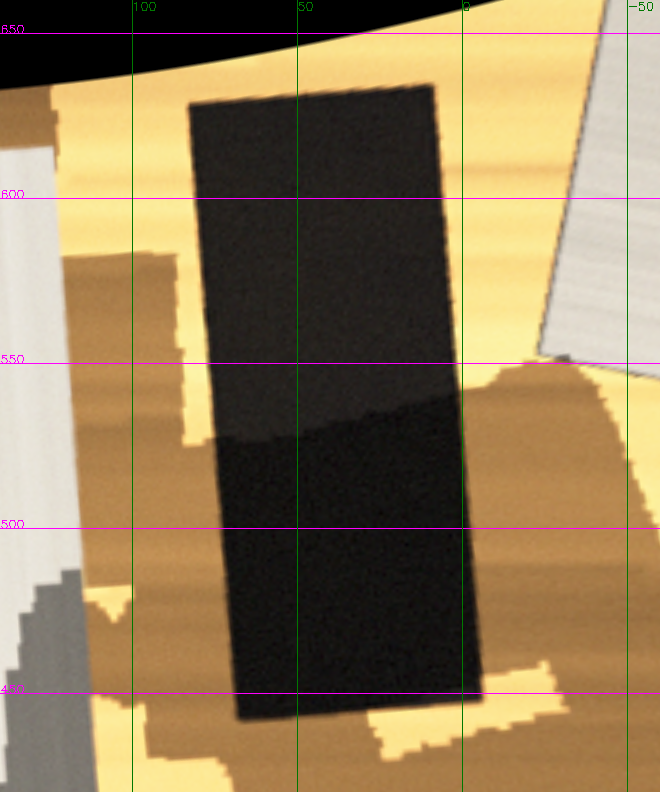

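View pics/wrist34.png

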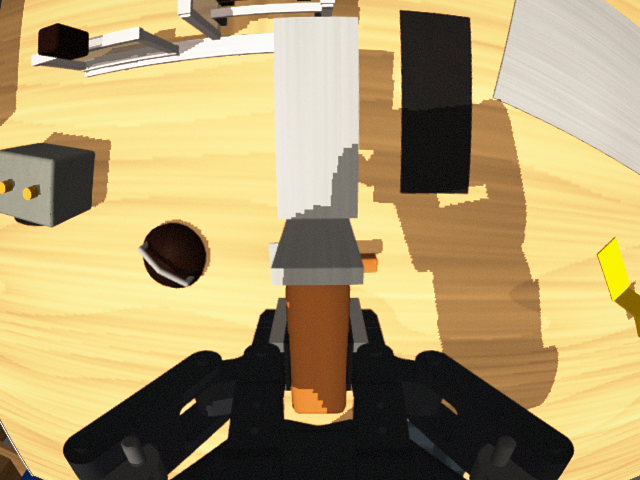

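```bash
python3 -m inch '[[0,5,10,0,0,0,-0.3],[0,9,20,5,0,0,0],[0,12,28,15,0,0,0],[0,12,28,25,0,0,0],[0,10,20,30,0,0,0],[0,5,11.6,30,0,0,0],[0,0,0,25,0,0,0],[0,0,0,10,0,0,0]]'
python3 -m inch '[[0,0,0,5,0,0,0],[0,0,0,0,0,0,0],[0,0,0,0,0,0,0],[0,0,0,0,0,0,0]]'
python3 - <<'E'
from h import *
snap('wrist','wrist35');t,T=tool();print(t,np.degrees(np.arctan2(T[1,0],T[0,0])))
d=np.array([486,36])-t[:2];print(T[:2,:2].T@d)
E
```

```text
time: 38.77
tcp_pos: [483.2, 36.7, 51.9]
orientation: [-3.139, -0.103, 0.011]
contact_force: [-0.6, 0.2, -2.0]
finger_gap: 0.242
time: 39.1
tcp_pos: [486.5, 37.1, 52.3]
orientation: [3.14, 0.105, 0.003]
contact_force: [-0.4, 0.1, -1.4]
finger_gap: 0.248
[486.46387328  37.04467855  52.29966458] 3.8352899054658818
[-0.53271013  1.01131136]
```

View pics/wrist35.png

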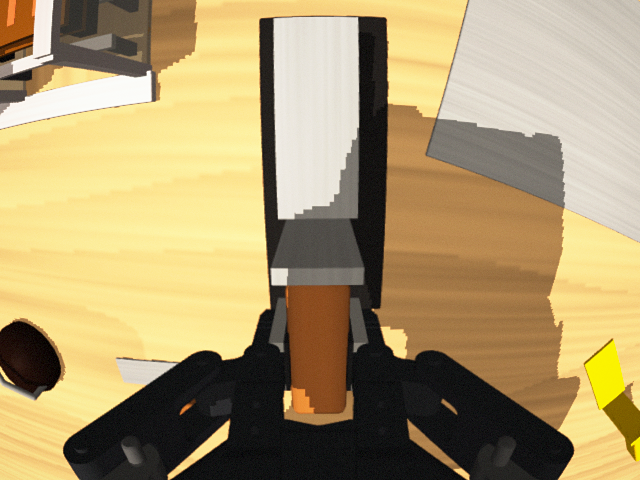

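```bash
python3 -m inch '[[0,-0.5,1,8,0,0,0],[0,0,0,15,0,0,0],[0,0,0,13,0,0,0],[0,0,0,7,0,0,0],[0,0,0,3,0,0,0],[0,0,0,1.5,0,0,0],[0,0,0,0.7,0,0,0],[0,0,0,0,0,0,0]]'
python3 -m inch '[[0,0,0,0,0,0,0],[0,0,0,0,0,0,0]]'
```

```text
time: 39.82
tcp_pos: [485.6, 35.6, 3.4]
orientation: [3.14, 0.104, 0.001]
contact_force: [-0.5, -0.5, -1.5]
finger_gap: 0.241
time: 39.98
tcp_pos: [485.7, 35.7, 3.3]
orientation: [3.14, 0.104, 0.002]
contact_force: [0.2, 0.9, -0.1]
finger_gap: 0.246
```

```bash
python3 -m inch '[[0,0,0,0.4,0,0,0],[0,0,0,0,0,0,0],[30,0,0,0,0,0,0],[50,0,0,0,0,0,0],[85,0,0,0,0,0,0],[85,0,0,0,0,0,0],[85,0,0,0,0,0,0],[85,0,0,0,0,0,0]]'
python3 -m inch '[[85,0,0,0,0,0,0],[85,0,0,-15,0,0,0],[85,0,0,-30,0,0,0],[85,0,0,-40,0,0,0],[85,0,0,-40,0,0,0],[85,0,0,-40,0,0,0],[85,0,0,0,0,0,0],[85,0,0,0,0,0,0]]'
python3 - <<'E'
from h import *
snap('wrist','wrist36');t,T=tool();print(t)
ortho('wrist36',430,650,-40,110,6,3.6,'o36')
E
```

```text
time: 40.65
tcp_pos: [485.4, 35.6, 2.5]
orientation: [3.14, 0.104, 0.0]
contact_force: [0.1, -0.1, -0.8]
finger_gap: 0.994
time: 41.32
tcp_pos: [486.4, 35.6, 169.5]
orientation: [3.14, 0.104, 0.007]
contact_force: [-0.8, 0.2, -1.0]
finger_gap: 0.993
[485.3156469   35.66871275 167.70123512]
```

View pics/o36.png

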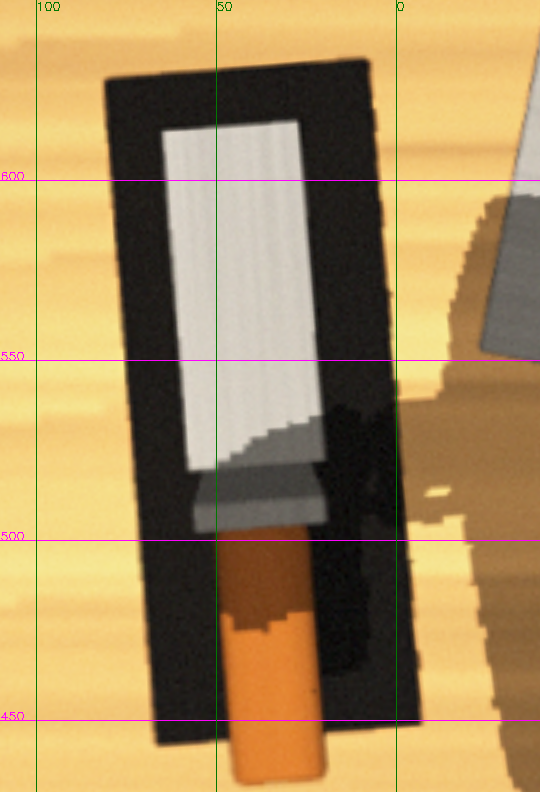

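View pics/wrist36.png

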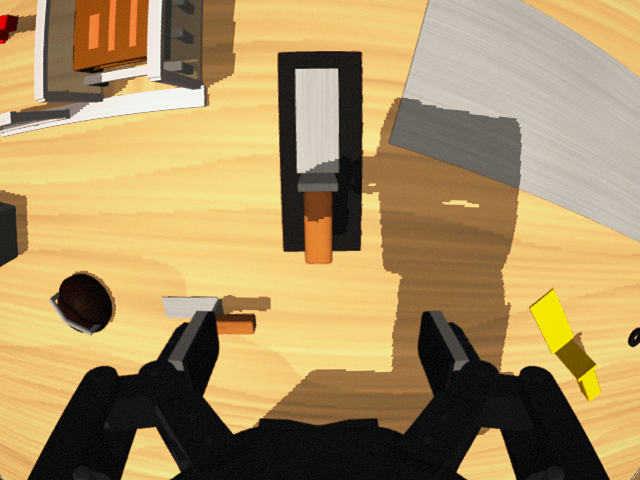

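```bash
python3 -m inch '[[85,6,-20,0,0,0,0],[85,14,-36,0,0,0,0],[85,14,-38,0,0,0,0],[85,14,-38,0,0,0,0],[85,14,-38,0,0,0,0],[85,14,-38,0,0,0,0],[85,14,-38,0,0,0,0],[85,13,-38,0,0,0,0]]'
python3 -m inch '[[85,8,-25,0,0,0,0],[85,0.7,-5.2,0,0,0,0],[85,0,0,0,0,0,0],[85,0,0,0,0,0,0],[85,0,0,0,0,0,0]]'
python3 - <<'E'
from h import *
snap('wrist','wrist37');t,T=tool();print(t,np.degrees(np.arctan2(T[1,0],T[0,0])))
P=cloud('wrist37')
m=(P[...,2]>138)&(P[...,2]<152)&(abs(P[...,1]-356)<40)&(abs(P[...,0]-576)<40)
p=P[m];r=cv2.minAreaRect(p[:,:2].astype(np.float32));print(len(p),r);print(T[:2,:2].T@(np.array(r[0])-t[:2]))
E
```

```text
time: 42.03
tcp_pos: [568.7, 327.5, 165.0]
orientation: [3.138, 0.104, -0.005]
contact_force: [0.4, -0.6, 0.0]
finger_gap: 0.998
time: 42.45
tcp_pos: [575.6, 355.2, 166.7]
orientation: [3.139, 0.103, -0.002]
contact_force: [-0.0, -0.3, 0.3]
finger_gap: 0.998
[575.825584   355.14782806 167.14231241] 3.7291469747326476
1376 ((576.4022216796875, 356.3500061035156), (21.831937789916992, 21.688209533691406), 3.0176467895507812)
[ 0.6536061  -1.16212766]
```

View pics/wrist37.png

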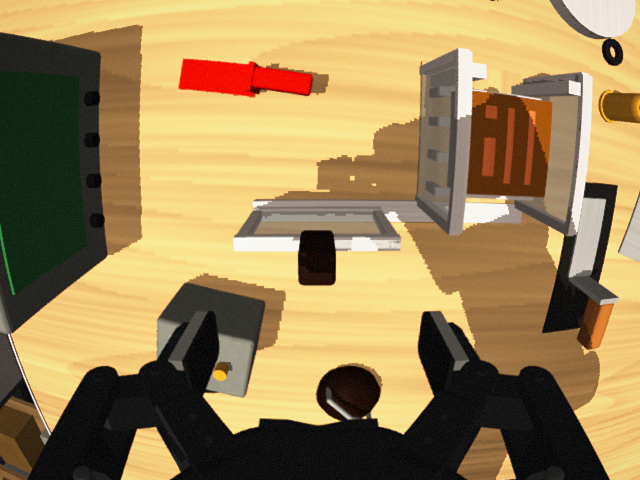

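```bash
python3 -m inch '[[85,0.5,-1,15,0,0,0],[85,0,0,25,0,0,0],[85,0,0,25,0,0,0],[85,0,0,17,0,0,0],[85,0,0,8,0,0,0],[85,0,0,0,0,0,0],[85,0,0,0,0,0,0]]' 60
python3 - <<'E'
from h import *
snap('wrist','wrist38');t,T=tool();print(t,env.get_state()['contact_force'])
E
```

```text
time: 43.08
tcp_pos: [576.8, 357.2, 78.3]
orientation: [-3.14, -0.103, -0.001]
contact_force: [-0.2, 0.2, 0.9]
finger_gap: 0.997
[577.0955528  357.54823234  78.9381436 ] [ 0.5354696  -0.54899551  0.1005768 ]
```

View pics/wrist38.png

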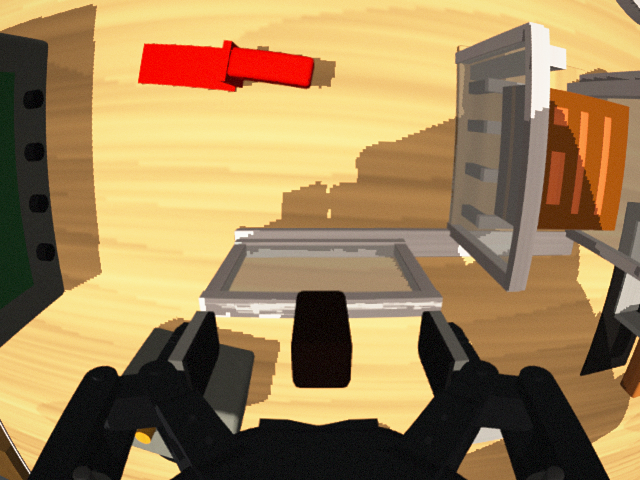

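```bash
python3 -m inch '[[60,0,0,0,0,0,0],[0,0,0,0,0,0,0],[0,0,0,0,0,0,0],[0,0,0,0,0,0,0],[0,0,0,0,0,0,0],[0,0,0,0,0,0,0],[0,0,0,0,0,0,0],[0,0,0,0,0,0,0]]' 60
python3 -m inch '[[0,0,3,0,0,0,0],[0,0,6,0,0,0,0],[0,0,10,0,0,0,0],[0,0,10,0,0,0,0],[0,0,10,0,0,0,0],[0,0,10,0,0,0,0],[0,0,10,0,0,0,0],[0,0,10,0,0,0,0]]'
python3 -m inch '[[0,0,10,0,0,0,0],[0,0,10,0,0,0,0],[0,0,10,0,0,0,0],[0,0,10,0,0,0,0],[0,0,10,0,0,0,0],[0,0,8,0,0,0,0],[0,0,5,0,0,0,0],[0,0,0,0,0,0,0]]'
```

```text
time: 43.8
tcp_pos: [576.5, 356.1, 78.0]
orientation: [3.138, 0.103, -0.001]
contact_force: [-2.5, -11.3, 6.8]
finger_gap: 0.25
time: 44.47
tcp_pos: [581.1, 288.2, 78.1]
orientation: [-3.139, -0.104, -0.001]
contact_force: [-1.2, 2.2, 6.4]
finger_gap: 0.247
time: 45.13
tcp_pos: [585.3, 224.5, 78.0]
orientation: [3.14, 0.103, 0.001]
contact_force: [-1.7, -2.3, 6.2]
finger_gap: 0.25
```

```bash
python3 -m inch '[[0,0,6,0,0,0,0],[0,0,5,0,0,0,0],[0,0,3,0,0,0,0],[0,0,0,0,0,0,0],[0,0,0,0,0,0,0]]'
python3 -m inch '[[0,0,3,0,0,0,0],[0,0,0,0,0,0,0],[0,0,0,0,0,0,0]]'
python3 -m inch '[[0,0,3,0,0,0,0],[0,0,0,0,0,0,0],[0,0,0,0,0,0,0]]'
```

```text
time: 45.55
tcp_pos: [586.2, 211.1, 78.0]
orientation: [3.14, 0.104, 0.001]
contact_force: [-1.8, -0.7, 6.3]
finger_gap: 0.25
time: 45.8
tcp_pos: [586.4, 208.3, 78.1]
orientation: [3.14, 0.104, 0.001]
contact_force: [-1.9, -1.0, 6.0]
finger_gap: 0.251
time: 46.05
tcp_pos: [586.6, 206.4, 78.0]
orientation: [-3.138, -0.104, -0.001]
contact_force: [-1.9, 6.2, 5.2]
finger_gap: 0.25
```

```bash
python3 -m inch '[[0,0,3,0,0,0,0],[0,0,0,0,0,0,0],[0,0,0,0,0,0,0]]'
python3 -m inch '[[0,0,-2.5,0,0,0,0],[0,0,0,0,0,0,0],[20,0,0,0,0,0,0],[30,0,0,0,0,0,0],[60,0,0,0,0,0,0],[85,0,0,0,0,0,0],[85,0,0,0,0,0,0],[85,0,0,0,0,0,0]]'
python3 -m inch '[[85,0,0,0,0,0,0],[85,0,0,0,0,0,0],[85,0,0,-15,0,0,0],[85,0,0,-30,0,0,0],[85,0,0,-40,0,0,0],[85,-20,0,-40,0,0,0],[85,-30,0,0,0,0,0],[85,-30,0,0,0,0,0]]'
python3 -m inch '[[85,-30,0,-20,0,0,0],[85,-30,0,-20,0,0,0],[85,0,0,0,0,0,0],[85,0,0,0,0,0,0]]'
python3 - <<'E'
from h import *
snap('wrist','wrist39');snap('scene','scene39');snap('side','side39');t,T=tool();print(t)
im=cv2.imread('pics/scene39.png');cv2.imwrite('pics/sc39c.png',cv2.resize(im[220:380,300:500],None,fx=3.5,fy=3.5))
E
```

```text
time: 46.3
tcp_pos: [586.7, 206.4, 78.1]
orientation: [-3.134, -0.104, -0.003]
contact_force: [-1.8, 25.0, 2.4]
finger_gap: 0.252
time: 46.97
tcp_pos: [586.4, 205.1, 77.3]
orientation: [3.14, 0.104, -0.0]
contact_force: [-0.1, -0.5, 0.6]
finger_gap: 0.904
time: 47.63
tcp_pos: [508.2, 200.3, 201.8]
orientation: [-3.139, -0.104, -0.007]
contact_force: [-0.3, -0.6, -0.0]
finger_gap: 0.996
time: 47.97
tcp_pos: [448.0, 196.4, 241.1]
orientation: [-3.139, -0.105, -0.004]
contact_force: [0.7, 0.6, 0.3]
finger_gap: 0.996
[448.62145331 196.18548377 239.07201496]
```

View pics/wrist39.png

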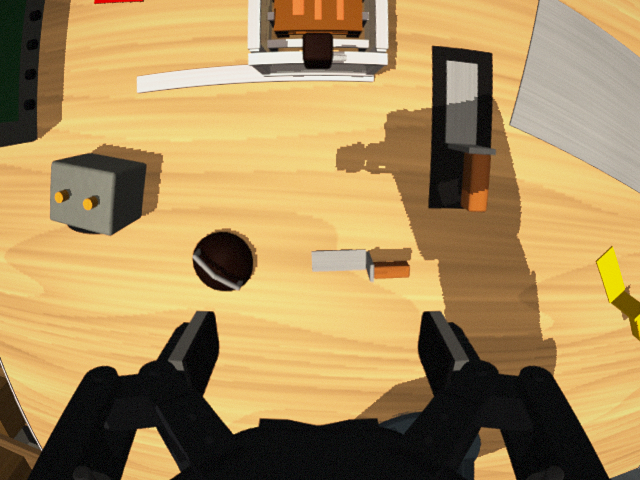

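View pics/sc39c.png

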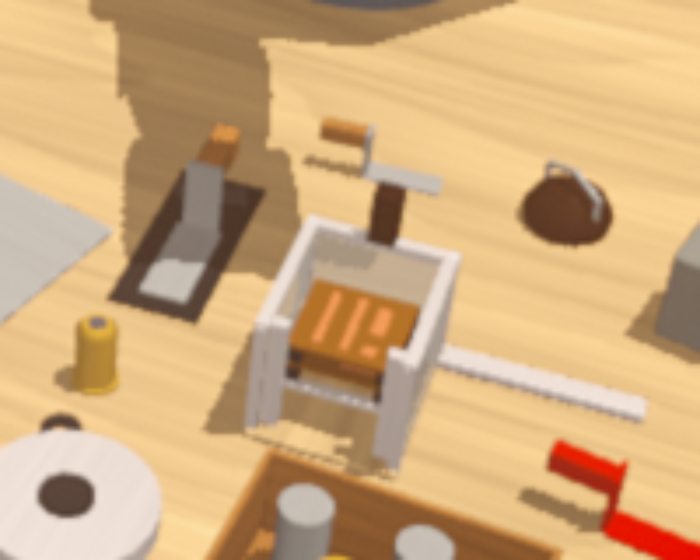

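View pics/side39.png

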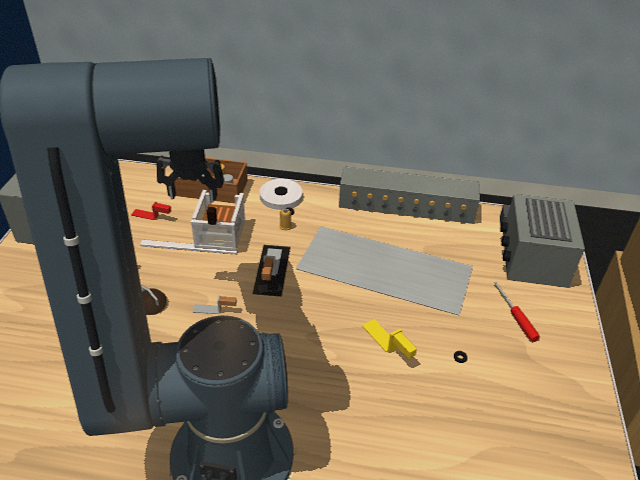

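```bash
python3 -m inch '[[85,25,-10,-10,0,0,0],[85,30,-10,-10,0,0,0],[85,30,0,-10,0,0,0],[85,20,0,0,0,0,0],[85,0,0,0,0,0,0],[85,0,0,0,0,0,0],[85,0,0,0,0,0,0]]'
python3 - <<'E'
from h import *
snap('wrist','wrist40');t,T=tool();print(t)
P=cloud('wrist40')
m=(P[...,2]>138)&(P[...,2]<152)&(abs(P[...,1]-206)<40)&(abs(P[...,0]-586)<40)
print('knob',cv2.minAreaRect(P[m][:,:2].astype(np.float32)))
m=(P[...,2]>65)&(P[...,2]<80)&(abs(P[...,1]-211)<47)&(abs(P[...,0]-657)<42)
p=P[m];print('top card',np.median(p[:,2]),cv2.minAreaRect(p[:,:2].astype(np.float32)))
ortho('wrist40',560,730,130,290,72,4,'o40b')
E
```

```text
time: 48.7
tcp_pos: [551.2, 222.9, 268.5]
orientation: [3.139, 0.104, -0.003]
contact_force: [-0.4, -0.2, 0.4]
finger_gap: 0.996
[550.99801759 223.0169073  268.94994117]
knob ((585.5157470703125, 206.4260711669922), (22.508737564086914, 22.133432388305664), 4.188379287719727)
top card 72.51988158307239 ((656.4102783203125, 206.70834350585938), (80.14569091796875, 89.958740234375), 3.6794333457946777)
```

View pics/o40b.png

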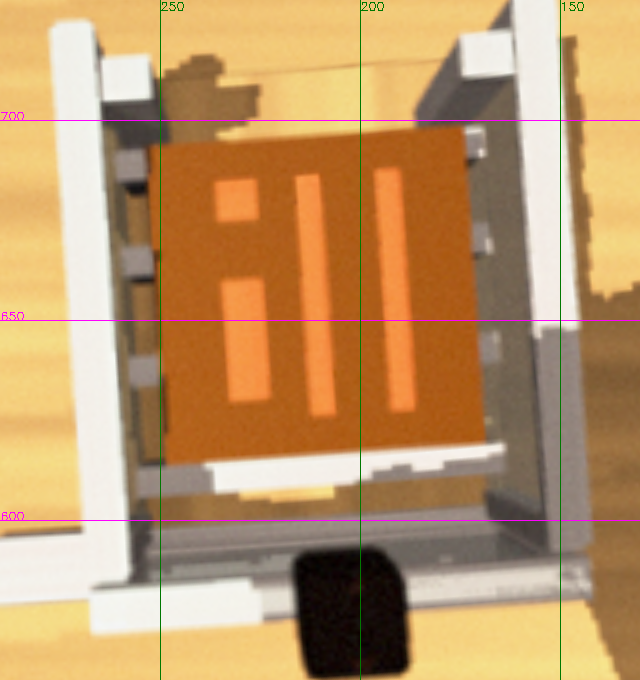

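```bash
python3 - <<'E'
from workcell import env
print(env.sign_off())
E
```

```text
the job is handed in; nothing more can be done
None
```

I finished the job and handed it in at about 49 s of the 210 s allowed.

- **Door:** I slid it open until it reached its stop. At the end I slid it shut against the other stop. The knob now measures (585.5, 206.4); I calculated (585.2, 206.9) for fully shut.
- **Cards:** Only two were on the tray, so I stacked those two in the bay using the lifter. By my images they are within about 1 mm of the seat centre and 0.3° of the bay's direction. The top card's upper face reads 72.5 mm, against 72 expected for two cards. The gripper never touched either card, and neither moved noticeably between my looks.
- **Lifter:** It lies flat on its mat. I placed it slightly nearer the mat's marked point than it started, about 3 mm sideways and 1° from where I found it.
- **Other objects:** The last pictures show the other things where they started, judged by eye only. The tray is empty.

**Mismatch with the description:** The real fingertips are about 35 mm higher than the reported TCP, by both the wrist and scene depth readings. Because of this, my first two tries at the lifter handle closed on nothing above it and disturbed nothing. My first hold on the door knob was only by its very top. I corrected for the offset after that.

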